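Nip up the clamp screw of a tube rest with the long arm of the hex key

TASK

The hex key is still in the clamp screw of the tube rest by its long arm, from running the screw in by hand. Draw it out, turn it end for end so that its short end sits well down in the socket, and tighten the screw by pressing the long arm down, clockwise as you face the screw's head, just until it comes up solid and without forcing the key over the flats. Then let go and leave the key in the screw, and leave the loose things on the table where they are.

Things in the scene. Friction and masses are not known exactly. Their poses are not given: they have to be found in the camera images.
- tube_rest: fixed tube rest of grey painted steel: 76 x 110 mm foot, square split column 148 mm high, on it a round stem and V saddle up to z = 219 mm. Origin under the middle of its foot, on the table; z up. The clamp screw lies along its y, the head looks along +y; its -x side, with the split, looks about towards the robot
- clamp_screw: the clamp screw; origin at the mouth centre of the hex socket in its round steel head (35 mm across, 30 mm proud of the column, 125 mm up). y points out of the socket. Socket 19.5 mm across flats, 24 mm deep; with x along tube_rest's x (within 2 degrees at the start) it fits a level key. It tightens clockwise seen from the head: an arm along tube_rest's -x goes down
- key_bend (a point): bend of the L-shaped hex key of bare steel, on the centre lines; 19 mm across flats, about 0.48 kg. x runs along the long arm (150 mm from here to its end), y along the short arm (60 mm), z square to both; flats are upright when it lies level. At the start the long arm is 23 mm deep in the socket and droops about 5 degrees with the play; the short arm points along tube_rest's +x
- key_grip (a point): point on the long arm's centre line, 50 mm from the bend, near the key's balance point; axes as key_bend. 19 mm wide there and free all round
- short_tip (a point): end of the short arm, on its centre line; axes as key_bend. It meets the socket's bottom 24 mm in. Seated, the key has about 3 degrees of play either way, more under load
- long_tip (a point): end of the long arm, on its centre line; axes as key_bend. Pressed square to the arm 120 mm from the bend, the stiff screw turns at 4 to 7 N and comes up solid somewhere within 15 to 30 degrees; then the force rises quickly. It stays where it is left. From about 11 N the key begins to twist over the flats, which spoils the socket (18 degrees is too far). The short arm as a lever would take some 20 N
- bracket_a: small L bracket of sheet steel, 22x34x28 mm, loose on the table, not to be shifted; origin at the middle of its underside
- bracket_b: small U bracket of sheet steel, 26x36x22 mm, loose on the table, not to be shifted; origin at the middle of its underside
- bracket_c: small L bracket of sheet steel, 22x34x28 mm, loose on the table, not to be shifted; origin at the middle of its underside
- spanner: combination spanner, 28x192x10 mm, loose on the table, not to be shifted; origin at the middle of its underside
- gauge: flat gauge plate, 36x110x8 mm, loose on the table, not to be shifted; origin at the middle of its underside
- dish: round steel dish with nuts, 95 mm across, 28 mm high, loose on the table, not to be shifted; origin at the middle of its underside
- pin: upright locating pin, 21 mm across, 42 mm high, loose on the table, not to be shifted; origin at the middle of its underside

How it is judged (in metres and radians):
On the way, in this order (a step that is already met when the one before it is completed fails the run):
1. the short end of the key is seated at least 14 mm deep in the screw's socket (y of short_tip in the frame of clamp_screw below -0.014 m and x of short_tip in the frame of clamp_screw between -0.003 and 0.003 m and z of short_tip in the frame of clamp_screw between -0.003 and 0.003 m), for 0.2 s.
2. with the short end still in the socket, the screw is turned up solid (all of step 1 and angle between the x axis of clamp_screw and the x axis of tube_rest, either way round above 0.36 rad), for 0.2 s.
At the end, for the whole second after the job is handed in: the clamp screw is solid (turned at least 0.36 rad on from its level mark; it stops at 0.38), the short end of the key is still at least 14 mm deep in its socket and within 3 mm of its centre line, and the key is at rest (all of step 2 and linear speed of hex_key below 0.02 m/s); the robot touches nothing.
It fails at once if the key is forced: with its short end in the socket it twists over the flats, more than 0.32 rad (18 degrees) against the screw (y of short_tip in the frame of clamp_screw below -0.008 m and distance between short_tip and clamp_screw below 0.026 m and angle between the z axis of short_tip and the z axis of clamp_screw, either way round above 0.32 rad).
It fails at once if another thing on the table is shifted by more than 20 mm (distance of any of bracket_a, bracket_b, bracket_c, spanner, gauge, dish, pin from where it was at the start of the episode above 0.02 m).
It also fails if it takes over 61 s, if anything falls off the work surface, if the arm or the gripper's body presses on something with over 40 N, if the wrist force passes 120 N, or if a joint passes its speed limit or range.

ROBOT

A 6-joint arm with a two-finger parallel gripper is mounted at the origin on a cart in front of the work surface, level with it; the furniture and walls round the work are solid. World frame = base frame: x ahead of the robot, y to its left, z up, the work surface at z = 0. Lengths are in m, angles in degrees, forces in N, time in s.
With the tool pointing down it reaches from about 0.35 to 0.875 m from the base axis. Payload 4.2 kg.
Tool frame: the origin (TCP) lies on the centre line of the jaws, within the pads' length; the fingertips stand 25 mm ahead of it and the grasp point (between the pads) lies 6 mm ahead of it; z points along the fingers, y is the line along which they close (so a half turn about z gives the same grasp; the last joint's range is limited). The gripper opens to 87 mm and grips with 3 to 60 N. Pads are 19 mm wide; open, the fingers measure 117 mm over their backs; the gripper's body (75 mm by 190 mm) begins 51 mm behind the grasp point.
Start: joints at [78.3, 22.042, 0.453, 0, -68.411, -14.817], TCP at [0.279, 0.559, 0.248] pointing down, gripper open.
Joint ranges: [-179.83, 179.83], [-69.29, 118.12], [-61.27, 80.66], [-181.25, 117.63], [-171.15, -9.14], [-177.46, 177.46]. Speed limits (degrees/s): [159.86, 159.86, 180, 180, 180, 180].

INTERFACE

Orientations are given as a 3x3 rotation matrix whose columns are the frame's x, y, z axes.
In Python, from station import r gives the robot as it stands.
- The arm moves only by the tool move_arm, never from a script. Its argument "series" is a list of rows, each an object with "grip": the opening, from 0 (shut) to 1 (fully open); "xyz": the shift along the tool's x, y, z in mm, a list of three; "angular": the turn, a rotation vector about the tool's x, y, z in rad, a list of three. A call has 1 to 10 rows; each row is the pose to reach, as a shift and turn from the pose commanded when the call began, along the tool's axes at that moment; what a row does not reach only later rows make up. A row lasts 1/10 s, in which the tool goes at most 50 mm and 8.59 degrees, less where a joint would pass 70% of its speed; a pose out of reach is approached as far as the arm can. A call with a gripper value outside its range is refused whole. The fingers move at their own pace and stop on an object; the grip force is fixed at half the most. Time passes only in rows, so rows that repeat a pose let the fingers close. It gives the time, the measured TCP pose, the force, the opening and the grip force at its end, in the units of the state.
- r.sense(): the state, without advancing time (a new reading comes with each control period).
- r.capture(name): name is "scene" or "top" or "wrist"; returns a dict with "img" (480x640x3 uint8, red, green, blue), "camera_matrix" (3x3 intrinsics, pixels), "rvec" (rotation vector, rad) and "tvec" (3), from world to camera coordinates, as OpenCV has them; the wrist camera has in their place "hand_eye" (4x4, takes a point from camera to tool coordinates, whose origin is the TCP and whose axes are the flange's). Camera axes: x right, y down, z forward; pixel columns grow to the right and rows downward; lengths in m; the calibration is good to about 2 mm. A picture is of the moment at which its call begins: read the wrist's pose just before it. There is no depth.
- r.finish_job(): hands the job in; it is judged then, once.
The state is a dict: "time_s": time; "joints": joint angles; "joint_velocities": joint speeds; "effort": joint torques, N m; "tcp_pos": TCP position; "ee_rot": TCP orientation; "wrist_force": force on the tool from outside, world axes, zero at the start; "moment": the same for the moment, N m; "gripper_width": opening from 0.0 (shut) to 1.0 (fully open); "gripper_force": force on a finger pad.
Only numpy, scipy, OpenCV 4.12 (cv2) and the standard library are available. Lean on these libraries where they do the work, as an engineer would, in place of code of your own. Each camera call takes 0.05 s, during which the arm holds its last target. There are 200 camera calls.

## Working session

There is one attempt and no reset: what is moved stays moved. The work goes in short steps, Python scripts to look and compute and a tool call to move; the robot and the scene stay as the last step left them, time stands still between calls to the robot, and variables do not carry over. Pictures are saved under pics/ and viewed, at most 10 in all, crops included, and the job is handed in when it is done.

Besides the shell and the picture viewer there is one more tool, called after ">>>" by a JSON object that holds its "api" and its "payload", one argument or row to a line. move_arm: Moves the arm, as the interface text tells. Its arguments: {"type":"object","properties":{"series":{"type":"array"}},"required":["series"]}

```bash
mkdir -p pics; ls
python3 - <<'E'
from station import r
import cv2,numpy as np
s=r.sense();print(s)
for n in("scene","top"):
    c=r.capture(n);cv2.imwrite(f"pics/{n}0.png",c["img"][:,:,::-1])
    R=cv2.Rodrigues(np.array(c["rvec"]))[0];print(n,c["camera_matrix"],R,-R.T@np.array(c["tvec"]).ravel())
c=r.capture("wrist");print(c["camera_matrix"],c["hand_eye"])
E
```

```text
pics
{'time_s': 0.0, 'joints': array([ 7.83000543e+01,  2.20924400e+01,  3.80675409e-01, -2.90028868e-02,
       -6.84103484e+01, -1.48149974e+01]), 'joint_velocities': array([-0.01663165, -0.07890198,  0.1806603 , -0.03833603,  0.02449554,
        0.04953108]), 'effort': array([-1.36790122e-04, -3.90668428e+01,  1.87401813e+01,  4.21997845e+00,
        1.09921544e-02, -1.83057668e-04]), 'tcp_pos': array([0.2787735 , 0.55878473, 0.24644793]), 'ee_rot': array([[ 8.94734610e-01, -4.46597335e-01, -8.93087319e-04],
       [-4.46598219e-01, -8.94732398e-01, -1.99149977e-03],
       [ 9.03243332e-05,  2.18071498e-03, -9.99997618e-01]]), 'wrist_force': array([0.28306881, 0.47350804, 0.44140067]), 'moment': array([-0.01627199,  0.00193952, -0.02498809]), 'gripper_force': 0.0, 'gripper_width': 1.001021595580549}
scene [[498.52659729   0.         318.22137355]
 [  0.         498.52659729 244.01994612]
 [  0.           0.           1.        ]] [[ 0.87132619  0.49054559  0.01247761]
 [ 0.41337882 -0.72008366 -0.55731273]
 [-0.26440238  0.49075916 -0.83020891]] [ 0.87469965 -0.50554438  0.93183671]
top [[467.88197485   0.         318.95986899]
 [  0.         467.88197485 236.79474076]
 [  0.           0.           1.        ]] [[-0.02528382 -0.99939053 -0.02406841]
 [-0.99761751  0.02677021 -0.06358187]
 [ 0.06418743  0.02240348 -0.99768635]] [ 0.52129462 -0.01893671  1.06584801]
[[332.7392011    0.         322.38864586]
 [  0.         332.7392011  242.89950208]
 [  0.           0.           1.        ]] [[ 1.23872108e-04 -9.70250740e-01 -2.42102221e-01  6.42847073e-02]
 [ 9.99999918e-01  2.13740645e-04 -3.44936616e-04  2.41012344e-04]
 [ 3.86422092e-04 -2.42102159e-01  9.70250687e-01 -1.37523673e-01]
 [ 0.00000000e+00  0.00000000e+00  0.00000000e+00  1.00000000e+00]]
```

View pics/scene0.png

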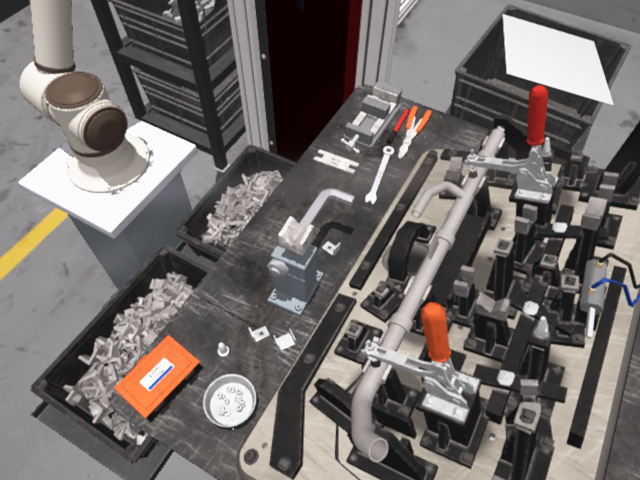

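View pics/top0.png

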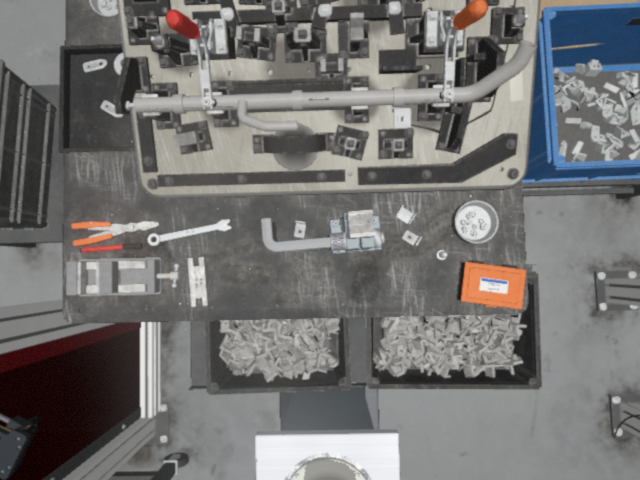

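```bash
cat > h.py <<'E'
import cv2,numpy as np
from station import r
def P(c):
    R=cv2.Rodrigues(np.array(c["rvec"],float))[0];t=np.array(c["tvec"],float).reshape(3,1)
    return np.array(c["camera_matrix"])@np.hstack([R,t])
def tri(Pa,a,Pb,b):
    X=cv2.triangulatePoints(Pa,Pb,np.array(a,float).reshape(2,1),np.array(b,float).reshape(2,1))[:,0];return X[:3]/X[3]
def atz(Pm,uv,z):
    A=Pm[:,[0,1,3]].copy();A[:,2]+=Pm[:,2]*z
    q=np.linalg.solve(A,[*uv,1]);return np.array([q[0]/q[2],q[1]/q[2],z])
def proj(Pm,X):
    q=Pm@np.append(X,1);return q[:2]/q[2]
def wristP():
    s=r.sense();c=r.capture("wrist")
    T=np.eye(4);T[:3,:3]=s["ee_rot"];T[:3,3]=s["tcp_pos"]
    M=np.linalg.inv(T@c["hand_eye"])
    return c["img"],np.array(c["camera_matrix"])@M[:3],s
def save(name,img,x0,y0,w,h,k):
    i=cv2.resize(img[y0:y0+h,x0:x0+w],None,fx=k,fy=k,interpolation=cv2.INTER_CUBIC);return i[:,:,::-1]
E
python3 - <<'E'
from h import *
a=r.capture("scene");b=r.capture("top")
i=save(0,a["img"],255,170,130,150,4); j=save(0,b["img"],250,195,140,70,4)
cv2.imwrite("pics/c1.png",i);o=cv2.resize(j,None,fx=1.4,fy=1.4);cv2.imwrite("pics/c2.png",o)
np.savez("cal.npz",s=P(a),t=P(b))
E
```

```text
(no output)
```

View pics/c1.png

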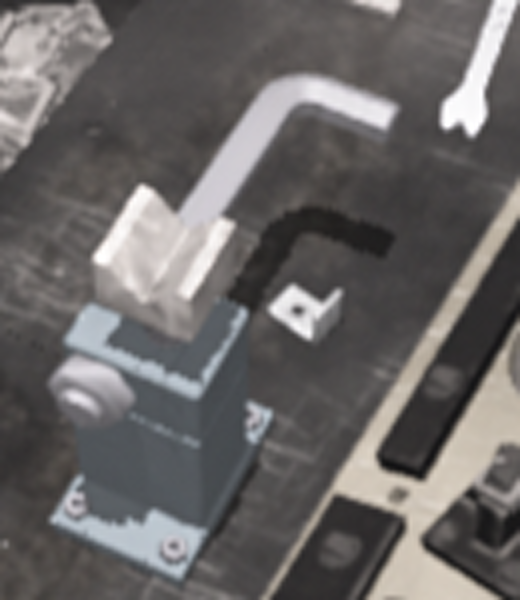

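View pics/c2.png

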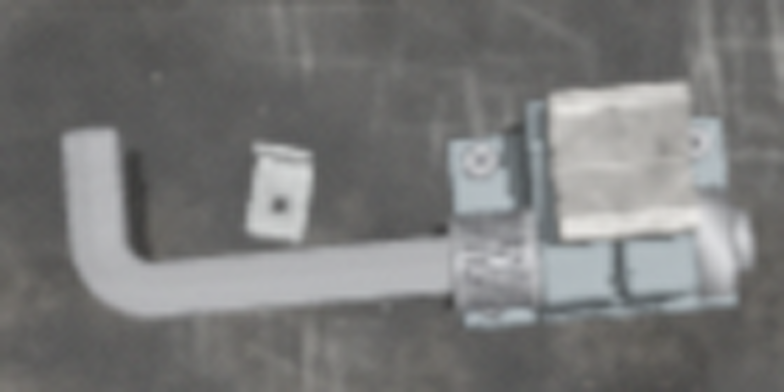

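Run:
```python
from h import *
d=np.load("cal.npz");S,T=d["s"],d["t"]
f=lambda u,v:(250+u/5.6,195+v/5.6)
for n,p,z in[("bend",(105,295),.114),("stip",(90,128),.114),("mouthcl",(450,266),.1245),("headL",(452,262),.125),("headR",(540,262),.125),("saddleTL",(550,92),.219),("saddleBR",(695,235),.219)]:
    X=atz(T,f(*p),z);q=proj(S,X);print(n,X.round(4),"scenecrop",((q-[255,170])*4).round(0))
print(tri(T,f(105,295),S,(255+283/4,170+100/4)))
for p in[(465,325),(737,305),(722,118),(450,140)]:print(atz(T,f(*p),.01 ).round(4))
```

```text
bend [0.563  0.1055 0.114 ] scenecrop [287.  84.]
stip [0.6243 0.1099 0.114 ] scenecrop [393. 123.]
mouthcl [ 0.5697 -0.0205  0.1245] scenecrop [177. 245.]
headL [ 0.5711 -0.0212  0.125 ] scenecrop [178. 246.]
headR [ 0.5703 -0.0528  0.125 ] scenecrop [144. 292.]
saddleTL [ 0.6205 -0.0543  0.219 ] scenecrop [233. 222.]
saddleBR [ 0.5728 -0.0997  0.219 ] scenecrop [ 86. 251.]
[0.56232828 0.10646944 0.09924659]
[ 0.5517 -0.026   0.01  ]
[ 0.5569 -0.1355  0.01  ]
[ 0.6325 -0.132   0.01  ]
[ 0.6266 -0.022   0.01  ]
```

```bash
cat >> h.py <<'E'
from scipy.spatial.transform import Rotation as Ro
def rot(az,pitch=0):
    "tool down, tool x at azimuth az (deg); pitch about tool y"
    a=np.radians(az);x=np.array([np.cos(a),np.sin(a),0]);z=np.array([0,0,-1.])
    return np.c_[x,np.cross(z,x),z]@Ro.from_euler("y",pitch,degrees=True).as_matrix()
def go(p,R):
    s=r.sense();A=np.array(s["ee_rot"])
    print("xyz",(1e3*A.T@(np.array(p)-s["tcp_pos"])).round(1),"ang",Ro.from_matrix(A.T@R).as_rotvec().round(4),"t",round(s["time_s"],2))
E
python3 - <<'E'
from h import *
go([.5657,.0556,.25],rot(-87))
E
```

```text
xyz [481.4 322.4  -2.6] ang [ 9.0000e-04 -6.0000e-04  1.0556e+00] t 0.25
```

>>> {"api": "move_arm", "payload": {
  "series": [
    {"grip": 1, "xyz": [481, 322, -2], "angular": [0, 0, 1.056]},
    {"grip": 1, "xyz": [481, 322, -2], "angular": [0, 0, 1.056]},
    {"grip": 1, "xyz": [481, 322, -2], "angular": [0, 0, 1.056]},
    {"grip": 1, "xyz": [481, 322, -2], "angular": [0, 0, 1.056]},
    {"grip": 1, "xyz": [481, 322, -2], "angular": [0, 0, 1.056]},
    {"grip": 1, "xyz": [481, 322, -2], "angular": [0, 0, 1.056]},
    {"grip": 1, "xyz": [481, 322, -2], "angular": [0, 0, 1.056]},
    {"grip": 1, "xyz": [481, 322, -2], "angular": [0, 0, 1.056]},
    {"grip": 1, "xyz": [481, 322, -2], "angular": [0, 0, 1.056]},
    {"grip": 1, "xyz": [481, 322, -2], "angular": [0, 0, 1.056]}
  ]
}}

```text
time_s: 1.25
tcp_pos: [0.5272, 0.123, 0.2495]
ee_rot: [[0.052, -0.999, 0.0], [-0.999, -0.052, 0.0], [-0.0, -0.0, -1.0]]
wrist_force: [-0.0, 0.9, 0.2]
gripper_width: 0.996
gripper_force: 0.0
```

Run:
```python
from h import *
go([.5657,.0556,.25],rot(-87));print(r.sense()["joints"].round(1))
```

```text
xyz [ 69.3 -34.9  -0.5] ang [-0.0005  0.0002 -0.0001] t 1.25
[ 30.3  13.8 -11.2   0.  -65.  -27.3]
```

>>> {"api": "move_arm", "payload": {
  "series": [
    {"grip": 1, "xyz": [48, -24, 0], "angular": [0, 0, 0]},
    {"grip": 1, "xyz": [69, -35, 0], "angular": [0, 0, 0]},
    {"grip": 1, "xyz": [69, -35, 0], "angular": [0, 0, 0]},
    {"grip": 1, "xyz": [69, -35, 0], "angular": [0, 0, 0]}
  ]
}}

```text
time_s: 1.65
tcp_pos: [0.5651, 0.0573, 0.2489]
ee_rot: [[0.05, -0.999, -0.001], [-0.999, -0.05, 0.0], [-0.0, 0.001, -1.0]]
wrist_force: [-0.6, 1.1, 0.6]
gripper_width: 0.998
gripper_force: 0.0
```

Run:
```python
from h import *
img,W,s=wristP();np.save("W1.npy",W);cv2.imwrite("pics/w1.png",img[:,:,::-1])
print(s["tcp_pos"])
for X in[(.563,.1055,.114),(.6243,.11,.114),(.5697,-.021,.125)]:print(proj(W,np.array(X)).round(0))
```

```text
[0.56505074 0.05725362 0.24888392]
[320. 293.]
[250. 295.]
[320. 142.]
```

View pics/w1.png

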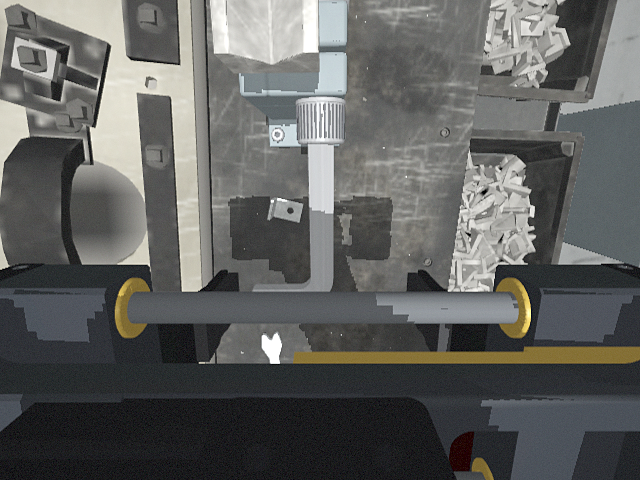

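>>> {"api": "move_arm", "payload": {
  "series": [
    {"grip": 1, "xyz": [2, 0, 40], "angular": [0, 0, 0]},
    {"grip": 1, "xyz": [2, 0, 80], "angular": [0, 0, 0]},
    {"grip": 1, "xyz": [2, 0, 110], "angular": [0, 0, 0]},
    {"grip": 1, "xyz": [2, 0, 125], "angular": [0, 0, 0]},
    {"grip": 1, "xyz": [2, 0, 125], "angular": [0, 0, 0]},
    {"grip": 0.5, "xyz": [2, 0, 125], "angular": [0, 0, 0]},
    {"grip": 0.35, "xyz": [2, 0, 125], "angular": [0, 0, 0]},
    {"grip": 0.3, "xyz": [2, 0, 125], "angular": [0, 0, 0]}
  ]
}}

```text
time_s: 2.5
tcp_pos: [0.5659, 0.0564, 0.1257]
ee_rot: [[0.053, -0.999, 0.003], [-0.999, -0.053, 0.001], [-0.001, -0.003, -1.0]]
wrist_force: [-0.2, 0.1, -0.1]
gripper_width: 0.811
gripper_force: 0.0
```

>>> {"api": "move_arm", "payload": {
  "series": [
    {"grip": 0.2, "xyz": [0, 0, 0], "angular": [0, 0, 0]},
    {"grip": 0, "xyz": [0, 0, 0], "angular": [0, 0, 0]},
    {"grip": 0, "xyz": [0, 0, 0], "angular": [0, 0, 0]},
    {"grip": 0, "xyz": [0, 0, 0], "angular": [0, 0, 0]}
  ]
}}

```text
time_s: 2.9
tcp_pos: [0.5653, 0.0557, 0.1244]
ee_rot: [[0.052, -0.999, 0.0], [-0.999, -0.052, 0.0], [-0.0, -0.0, -1.0]]
wrist_force: [0.5, -0.1, -0.1]
gripper_width: 0.447
gripper_force: 0.0
```

>>> {"api": "move_arm", "payload": {
  "series": [
    {"grip": 0, "xyz": [0, 0, 0], "angular": [0, 0, 0]},
    {"grip": 0, "xyz": [0, 0, 0], "angular": [0, 0, 0]},
    {"grip": 0, "xyz": [0, 0, 0], "angular": [0, 0, 0]},
    {"grip": 0, "xyz": [0, 0, 0], "angular": [0, 0, 0]},
    {"grip": 0, "xyz": [0, 0, 0], "angular": [0, 0, 0]}
  ]
}}

```text
time_s: 3.4
tcp_pos: [0.5656, 0.0558, 0.1244]
ee_rot: [[0.052, -0.999, 0.001], [-0.999, -0.052, 0.0], [-0.0, -0.001, -1.0]]
wrist_force: [1.5, -0.2, 0.3]
gripper_width: 0.214
gripper_force: 30.0
```

>>> {"api": "move_arm", "payload": {
  "series": [
    {"grip": 0, "xyz": [-5, 0, 0.4], "angular": [0, 0, 0]},
    {"grip": 0, "xyz": [-10, 0, 0.8], "angular": [0, 0, 0]},
    {"grip": 0, "xyz": [-15, 0, 1.2], "angular": [0, 0, 0]},
    {"grip": 0, "xyz": [-22, 0, 1.7], "angular": [0, 0, 0]},
    {"grip": 0, "xyz": [-30, 0, 2.2], "angular": [0, 0, 0]},
    {"grip": 0, "xyz": [-40, 0, 2.5], "angular": [0, 0, 0]},
    {"grip": 0, "xyz": [-60, 0, 2], "angular": [0, 0, 0]},
    {"grip": 0, "xyz": [-80, 0, 0], "angular": [0, 0, 0]},
    {"grip": 0, "xyz": [-80, 0, 0], "angular": [0, 0, 0]},
    {"grip": 0, "xyz": [-80, 0, 0], "angular": [0, 0, 0]}
  ]
}}

```text
time_s: 4.4
tcp_pos: [0.5603, 0.1366, 0.1238]
ee_rot: [[0.053, -0.999, -0.001], [-0.999, -0.053, -0.0], [0.0, 0.001, -1.0]]
wrist_force: [-0.6, 0.3, -5.6]
gripper_width: 0.212
gripper_force: 30.0
```

Run:
```python
from h import *
s=r.sense();a=r.capture("scene");b=r.capture("top");print(s["tcp_pos"],s["wrist_force"],s["moment"])
i=save(0,a["img"],255,120,170,130,4.6);j=save(0,b["img"],215,190,150,80,5)
cv2.imwrite("pics/d1.png",i)
S,T=P(a),P(b)
G=np.array(s["tcp_pos"])-[0,0,.006];k=np.array([.052,-.9986,0])
for n,d in(("bend",-.05),("grip",0),("tip",.1)):
    for p in(0,5):
        X=G+d*(k*np.cos(np.radians(p))+[0,0,np.sin(np.radians(p))]);print(n,p,((proj(S,X)-[255,120])*4.6).round(0))
```

```text
[0.56034632 0.13656429 0.12379884] [-0.56944906  0.29063849 -5.63465158] [ 0.05445052  0.06853131 -0.0089875 ]
bend 0 [402. 204.]
bend 5 [401. 211.]
grip 0 [357. 274.]
grip 5 [357. 274.]
tip 0 [261. 426.]
tip 5 [261. 413.]
```

View pics/d1.png

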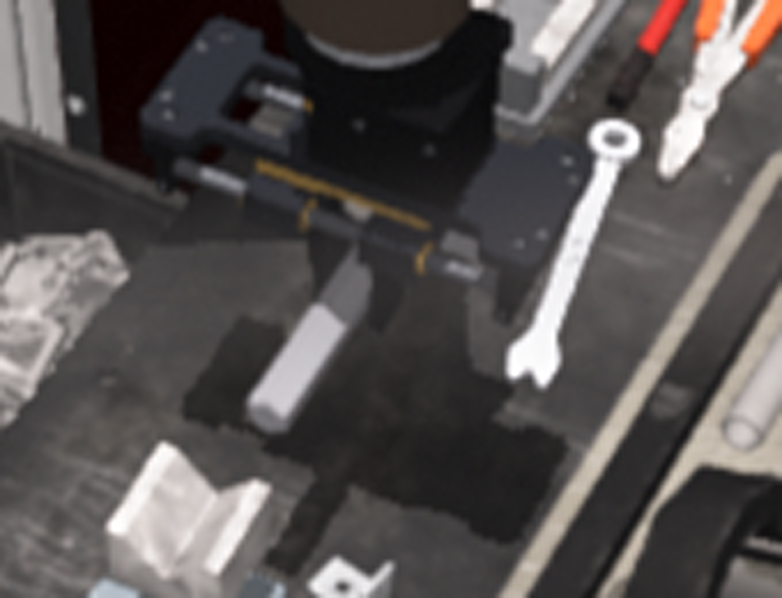

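```bash
cat >> h.py <<'E'
M=np.array([.570,-.021,.125]);YAW=3.0
def tgt(dx,tip,dz,pitch=-5,yaw=None):
    "TCP pose for short tip at offset (dx,tip,dz) mm in screw frame"
    yaw=YAW if yaw is None else yaw
    F=Ro.from_euler("z",yaw,degrees=True).as_matrix();R=rot(180+yaw,pitch)
    G=M+F@(np.array([dx-50,tip+60,dz])/1e3)
    return G-.006*R[:,2],R
E
python3 - <<'E'
from h import *
go(*tgt(0,50,30))
E
```

```text
xyz [ 46.9  49.3 -37.1] ang [ 0.0693 -0.07    1.5693] t 4.5
```

>>> {"api": "move_arm", "payload": {
  "series": [
    {"grip": 0, "xyz": [0, 10, -37], "angular": [0.0693, -0.07, 1.5693]},
    {"grip": 0, "xyz": [0, 20, -37], "angular": [0.0693, -0.07, 1.5693]},
    {"grip": 0, "xyz": [0, 30, -37], "angular": [0.0693, -0.07, 1.5693]},
    {"grip": 0, "xyz": [0, 40, -37], "angular": [0.0693, -0.07, 1.5693]},
    {"grip": 0, "xyz": [0, 49, -37], "angular": [0.0693, -0.07, 1.5693]},
    {"grip": 0, "xyz": [0, 49, -37], "angular": [0.0693, -0.07, 1.5693]},
    {"grip": 0, "xyz": [10, 49, -37], "angular": [0.0693, -0.07, 1.5693]},
    {"grip": 0, "xyz": [20, 49, -37], "angular": [0.0693, -0.07, 1.5693]},
    {"grip": 0, "xyz": [30, 49, -37], "angular": [0.0693, -0.07, 1.5693]},
    {"grip": 0, "xyz": [40, 49, -37], "angular": [0.0693, -0.07, 1.5693]}
  ]
}}

```text
time_s: 5.5
tcp_pos: [0.5138, 0.092, 0.1612]
ee_rot: [[-0.99, -0.117, 0.085], [-0.117, 0.993, 0.007], [-0.085, -0.002, -0.996]]
wrist_force: [-0.3, -0.5, -5.1]
gripper_width: 0.213
gripper_force: 30.0
```

Run:
```python
from h import *
go(*tgt(0,50,30));print(r.sense()["joints"].round(1),r.sense()["wrist_force"])
```

```text
xyz [ 0.7 -5.8  0.2] ang [ 0.0031 -0.0022  0.0648] t 5.5
[  29.1   14.8  -25.3    2.8  -45.6 -114.2] [-0.26102821 -0.53805962 -5.14969055]
```

>>> {"api": "move_arm", "payload": {
  "series": [
    {"grip": 0, "xyz": [1, -6, 0], "angular": [0.003, -0.002, 0.065]},
    {"grip": 0, "xyz": [1, -6, 0], "angular": [0.003, -0.002, 0.065]},
    {"grip": 0, "xyz": [1, -6, 0], "angular": [0.003, -0.002, 0.065]},
    {"grip": 0, "xyz": [1, -6, 0], "angular": [0.003, -0.002, 0.065]}
  ]
}}

```text
time_s: 5.9
tcp_pos: [0.5141, 0.0872, 0.1613]
ee_rot: [[-0.994, -0.06, 0.087], [-0.06, 0.998, 0.005], [-0.087, 0.0, -0.996]]
wrist_force: [0.1, 0.6, -4.7]
gripper_width: 0.213
gripper_force: 30.0
```

Run:
```python
from h import *
s=r.sense();go(*tgt(0,50,30))
a=r.capture("scene");b=r.capture("top");S,T=P(a),P(b)
i=save(0,a["img"],270,130,100,120,5);j=save(0,b["img"],270,190,75,120,5)
cv2.imwrite("pics/e1.png",np.hstack([i[:600],j[:600,:300*5//4]]))
R=np.array(s["ee_rot"]);G=s["tcp_pos"]+.006*R[:,2]
F=rot(183,0)
for n,d in(("bend",-.05),("grip",0),("tip",.1)):
    X=G+d*np.array([-.9986,-.052,0]);print(n,((proj(S,X)-[270,130])*5).round(0),((proj(T,X)-[270,190])*5).round(0)+[500,0])
X=G+.05*np.array([.9986,.052,0])+.06*np.array([.052,-.9986,0]);print("stip",((proj(S,X)-[270,130])*5).round(0),((proj(T,X)-[270,190])*5).round(0)+[500,0])
print("mouth",((proj(T,M)-[270,190])*5).round(0)+[500,0])
```

```text
xyz [ 0.4 -0.9  0.3] ang [0.0007 0.0003 0.008 ] t 5.9
bend [271. 266.] [520. 279.]
grip [162. 225.] [529. 407.]
tip [-48. 144.] [547. 666.]
stip [204. 369.] [673. 267.]
mouth [803. 262.]
```

View pics/e1.png

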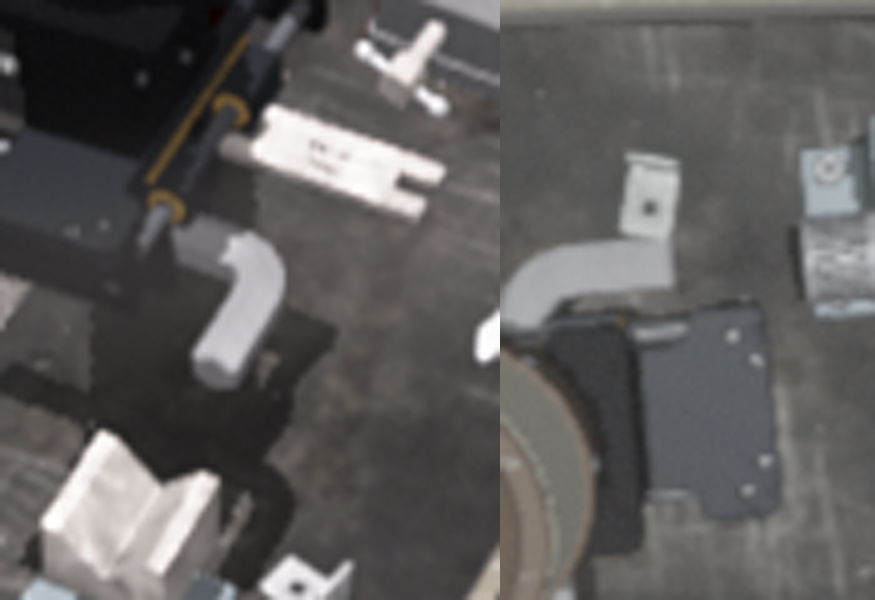

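Run:
```python
from h import *
go(*tgt(0,50,38));go(*tgt(0,-12,38));go(*tgt(0,-12,30));go(*tgt(0,-12,27))
```

```text
xyz [-0.3 -1.1 -7.8] ang [0.0007 0.0003 0.008 ] t 6.0
xyz [  0.2 -63.1  -7.8] ang [0.0007 0.0003 0.008 ] t 6.0
xyz [  0.9 -63.1   0.2] ang [0.0007 0.0003 0.008 ] t 6.0
xyz [  1.1 -63.1   3.2] ang [0.0007 0.0003 0.008 ] t 6.0
```

>>> {"api": "move_arm", "payload": {
  "series": [
    {"grip": 0, "xyz": [0, -1, -8], "angular": [0, 0, 0.008]},
    {"grip": 0, "xyz": [0, -20, -8], "angular": [0, 0, 0.008]},
    {"grip": 0, "xyz": [0, -40, -8], "angular": [0, 0, 0.008]},
    {"grip": 0, "xyz": [0, -55, -8], "angular": [0, 0, 0.008]},
    {"grip": 0, "xyz": [0, -63, -8], "angular": [0, 0, 0.008]},
    {"grip": 0, "xyz": [0.4, -63, -5], "angular": [0, 0, 0.008]},
    {"grip": 0, "xyz": [0.6, -63, -3], "angular": [0, 0, 0.008]},
    {"grip": 0, "xyz": [0.6, -63, -3], "angular": [0, 0, 0.008]},
    {"grip": 0, "xyz": [0.6, -63, -3], "angular": [0, 0, 0.008]}
  ]
}}

```text
time_s: 6.9
tcp_pos: [0.5169, 0.0247, 0.164]
ee_rot: [[-0.995, -0.053, 0.087], [-0.052, 0.999, 0.005], [-0.087, 0.001, -0.996]]
wrist_force: [-0.7, 0.7, -4.3]
gripper_width: 0.218
gripper_force: 30.0
```

>>> {"api": "move_arm", "payload": {
  "series": [
    {"grip": 0, "xyz": [0, 0, 0.7], "angular": [0, 0, 0]},
    {"grip": 0, "xyz": [0, 0, 1.4], "angular": [0, 0, 0]},
    {"grip": 0, "xyz": [0, 0, 1.4], "angular": [0, 0, 0]}
  ]
}}

```text
time_s: 7.2
tcp_pos: [0.517, 0.0243, 0.1627]
ee_rot: [[-0.995, -0.052, 0.087], [-0.052, 0.999, 0.005], [-0.087, 0.001, -0.996]]
wrist_force: [-0.3, 0.1, -4.6]
gripper_width: 0.216
gripper_force: 30.0
```

>>> {"api": "move_arm", "payload": {
  "series": [
    {"grip": 0, "xyz": [0, 0, 0.6], "angular": [0, 0, 0]},
    {"grip": 0, "xyz": [0, 0, 1.2], "angular": [0, 0, 0]},
    {"grip": 0, "xyz": [0, 0, 1.2], "angular": [0, 0, 0]}
  ]
}}

```text
time_s: 7.5
tcp_pos: [0.5171, 0.0241, 0.1615]
ee_rot: [[-0.995, -0.052, 0.087], [-0.051, 0.999, 0.005], [-0.087, 0.001, -0.996]]
wrist_force: [0.5, 0.1, -4.5]
gripper_width: 0.214
gripper_force: 30.0
```

>>> {"api": "move_arm", "payload": {
  "series": [
    {"grip": 0, "xyz": [0, 0, 0.5], "angular": [0, 0, 0]},
    {"grip": 0, "xyz": [0, 0, 1], "angular": [0, 0, 0]},
    {"grip": 0, "xyz": [0, 0, 1], "angular": [0, 0, 0]}
  ]
}}

```text
time_s: 7.8
tcp_pos: [0.5172, 0.0241, 0.1605]
ee_rot: [[-0.995, -0.052, 0.087], [-0.051, 0.999, 0.005], [-0.087, 0.001, -0.996]]
wrist_force: [-0.0, 0.8, -5.1]
gripper_width: 0.214
gripper_force: 30.0
```

>>> {"api": "move_arm", "payload": {
  "series": [
    {"grip": 0, "xyz": [0, 0, 0.4], "angular": [0, 0, 0]},
    {"grip": 0, "xyz": [0, 0, 0.7], "angular": [0, 0, 0]},
    {"grip": 0, "xyz": [0, 0, 0.7], "angular": [0, 0, 0]}
  ]
}}

```text
time_s: 8.1
tcp_pos: [0.5172, 0.0242, 0.1598]
ee_rot: [[-0.995, -0.052, 0.087], [-0.051, 0.999, 0.005], [-0.087, 0.001, -0.996]]
wrist_force: [0.7, -0.1, -5.2]
gripper_width: 0.218
gripper_force: 30.0
```

>>> {"api": "move_arm", "payload": {
  "series": [
    {"grip": 0, "xyz": [0, 0, 0.4], "angular": [0, 0, 0]},
    {"grip": 0, "xyz": [0, 0, 0.7], "angular": [0, 0, 0]},
    {"grip": 0, "xyz": [0, 0, 0.7], "angular": [0, 0, 0]}
  ]
}}

```text
time_s: 8.4
tcp_pos: [0.5175, 0.0242, 0.1593]
ee_rot: [[-0.995, -0.052, 0.088], [-0.052, 0.999, 0.005], [-0.088, 0.001, -0.996]]
wrist_force: [-0.5, -0.5, -3.8]
gripper_width: 0.213
gripper_force: 30.0
```

>>> {"api": "move_arm", "payload": {
  "series": [
    {"grip": 0, "xyz": [0, 0, 0.3], "angular": [0, 0, 0]},
    {"grip": 0, "xyz": [0, 0, 0.5], "angular": [0, 0, 0]},
    {"grip": 0, "xyz": [0, 0, 0.5], "angular": [0, 0, 0]}
  ]
}}

```text
time_s: 8.7
tcp_pos: [0.5176, 0.0242, 0.1589]
ee_rot: [[-0.995, -0.052, 0.088], [-0.051, 0.999, 0.005], [-0.088, 0.001, -0.996]]
wrist_force: [0.3, -0.2, -4.5]
gripper_width: 0.216
gripper_force: 30.0
```

>>> {"api": "move_arm", "payload": {
  "series": [
    {"grip": 0, "xyz": [0, 0, 0.4], "angular": [0, 0, 0]},
    {"grip": 0, "xyz": [0, 0, 0.8], "angular": [0, 0, 0]},
    {"grip": 0, "xyz": [0, 0, 0.8], "angular": [0, 0, 0]}
  ]
}}

```text
time_s: 9.0
tcp_pos: [0.5179, 0.0243, 0.1582]
ee_rot: [[-0.995, -0.052, 0.088], [-0.052, 0.999, 0.005], [-0.088, 0.001, -0.996]]
wrist_force: [-0.2, -0.0, -2.2]
gripper_width: 0.211
gripper_force: 30.0
```

Run:
```python
from h import *
s=r.sense();print(s["tcp_pos"],s["wrist_force"],s["moment"])
```

```text
[0.51786358 0.02427422 0.15820522] [-0.15707999 -0.02126449 -2.18009814] [-0.04454963 -0.15773677  0.03911494]
```

Run:
```python
from h import *
for a in[(0,-12,31),(-35,-12,31),(-35,-12,-.9),(-30,-12,-.9)]:go(*tgt(*a))
```

```text
xyz [ 0.5  0.1 -3.8] ang [ 0.0007  0.0013 -0.0005] t 9.0
xyz [35.4  0.  -6.9] ang [ 0.0007  0.0013 -0.0005] t 9.0
xyz [38.2  0.  24.8] ang [ 0.0007  0.0013 -0.0005] t 9.0
xyz [33.2  0.  25.3] ang [ 0.0007  0.0013 -0.0005] t 9.0
```

>>> {"api": "move_arm", "payload": {
  "series": [
    {"grip": 0, "xyz": [0.5, 0, -4], "angular": [0, 0, 0]},
    {"grip": 0, "xyz": [15, 0, -5], "angular": [0, 0, 0]},
    {"grip": 0, "xyz": [35, 0, -7], "angular": [0, 0, 0]},
    {"grip": 0, "xyz": [36, 0, -7], "angular": [0, 0, 0]},
    {"grip": 0, "xyz": [37, 0, 10], "angular": [0, 0, 0]},
    {"grip": 0, "xyz": [38, 0, 25], "angular": [0, 0, 0]},
    {"grip": 0, "xyz": [35, 0, 25.2], "angular": [0, 0, 0]},
    {"grip": 0, "xyz": [33, 0, 25.3], "angular": [0, 0, 0]},
    {"grip": 0, "xyz": [33, 0, 25.3], "angular": [0, 0, 0]},
    {"grip": 0, "xyz": [33, 0, 25.3], "angular": [0, 0, 0]}
  ]
}}

```text
time_s: 10.0
tcp_pos: [0.4874, 0.0228, 0.1305]
ee_rot: [[-0.995, -0.052, 0.089], [-0.051, 0.999, 0.006], [-0.089, 0.001, -0.996]]
wrist_force: [0.3, -0.3, -5.7]
gripper_width: 0.217
gripper_force: 30.0
```

>>> {"api": "move_arm", "payload": {
  "series": [
    {"grip": 0, "xyz": [-0.5, 0, 0], "angular": [0, 0, 0]},
    {"grip": 0, "xyz": [-1, 0, 0.1], "angular": [0, 0, 0]},
    {"grip": 0, "xyz": [-1, 0, 0.1], "angular": [0, 0, 0]}
  ]
}}

```text
time_s: 10.3
tcp_pos: [0.4879, 0.0227, 0.13]
ee_rot: [[-0.995, -0.052, 0.088], [-0.051, 0.999, 0.005], [-0.088, 0.001, -0.996]]
wrist_force: [-0.2, -0.0, -4.7]
gripper_width: 0.212
gripper_force: 30.0
```

>>> {"api": "move_arm", "payload": {
  "series": [
    {"grip": 0, "xyz": [-0.5, 0, 0], "angular": [0, 0, 0]},
    {"grip": 0, "xyz": [-1, 0, 0.1], "angular": [0, 0, 0]},
    {"grip": 0, "xyz": [-1, 0, 0.1], "angular": [0, 0, 0]}
  ]
}}

```text
time_s: 10.6
tcp_pos: [0.4889, 0.0227, 0.1298]
ee_rot: [[-0.995, -0.052, 0.087], [-0.051, 0.999, 0.005], [-0.087, 0.001, -0.996]]
wrist_force: [-0.9, -0.1, -4.9]
gripper_width: 0.216
gripper_force: 30.0
```

>>> {"api": "move_arm", "payload": {
  "series": [
    {"grip": 0, "xyz": [-0.3, 0, 0], "angular": [0, 0, 0]},
    {"grip": 0, "xyz": [-0.6, 0, 0], "angular": [0, 0, 0]},
    {"grip": 0, "xyz": [-0.6, 0, 0], "angular": [0, 0, 0]}
  ]
}}

```text
time_s: 10.9
tcp_pos: [0.4895, 0.0228, 0.1298]
ee_rot: [[-0.995, -0.052, 0.087], [-0.051, 0.999, 0.005], [-0.087, 0.001, -0.996]]
wrist_force: [1.0, 0.4, -4.9]
gripper_width: 0.216
gripper_force: 30.0
```

>>> {"api": "move_arm", "payload": {
  "series": [
    {"grip": 0, "xyz": [-0.3, 0, 0], "angular": [0, 0, 0]},
    {"grip": 0, "xyz": [-0.6, 0, 0], "angular": [0, 0, 0]},
    {"grip": 0, "xyz": [-0.6, 0, 0], "angular": [0, 0, 0]}
  ]
}}

```text
time_s: 11.2
tcp_pos: [0.4898, 0.0227, 0.1297]
ee_rot: [[-0.995, -0.051, 0.087], [-0.051, 0.999, 0.005], [-0.087, 0.001, -0.996]]
wrist_force: [-1.0, 0.0, -5.9]
gripper_width: 0.212
gripper_force: 30.0
```

>>> {"api": "move_arm", "payload": {
  "series": [
    {"grip": 0, "xyz": [-0.3, 0, 0], "angular": [0, 0, 0]},
    {"grip": 0, "xyz": [-0.6, 0, 0], "angular": [0, 0, 0]},
    {"grip": 0, "xyz": [-0.6, 0, 0], "angular": [0, 0, 0]}
  ]
}}

```text
time_s: 11.5
tcp_pos: [0.4899, 0.0226, 0.1296]
ee_rot: [[-0.995, -0.051, 0.086], [-0.051, 0.999, 0.005], [-0.086, 0.0, -0.996]]
wrist_force: [-2.5, 1.1, -4.7]
gripper_width: 0.214
gripper_force: 30.0
```

Run:
```python
from h import *
for a in[(-32,-12,-.9),(-32,10,-.9),(-.3,10,-.9),(-.3,5,-.9)]:go(*tgt(*a))
```

```text
xyz [ 4.8  0.2 -0.9] ang [ 0.0003 -0.0014 -0.0012] t 11.5
xyz [ 4.8 22.2 -0.9] ang [ 0.0003 -0.0014 -0.0012] t 11.5
xyz [-26.8  22.3   1.8] ang [ 0.0003 -0.0014 -0.0012] t 11.5
xyz [-26.8  17.3   1.8] ang [ 0.0003 -0.0014 -0.0012] t 11.5
```

>>> {"api": "move_arm", "payload": {
  "series": [
    {"grip": 0, "xyz": [5, 0, -0.5], "angular": [0, 0, 0]},
    {"grip": 0, "xyz": [5, 12, -0.5], "angular": [0, 0, 0]},
    {"grip": 0, "xyz": [5, 22, -0.5], "angular": [0, 0, 0]},
    {"grip": 0, "xyz": [5, 22, -0.5], "angular": [0, 0, 0]},
    {"grip": 0, "xyz": [-10, 22, 1], "angular": [0, 0, 0]},
    {"grip": 0, "xyz": [-26, 22, 2.2], "angular": [0, 0, 0]},
    {"grip": 0, "xyz": [-26, 22, 2.2], "angular": [0, 0, 0]},
    {"grip": 0, "xyz": [-26, 22, 2.2], "angular": [0, 0, 0]},
    {"grip": 0, "xyz": [-26, 22, 2.2], "angular": [0, 0, 0]}
  ]
}}

```text
time_s: 12.4
tcp_pos: [0.5146, 0.046, 0.1297]
ee_rot: [[-0.995, -0.052, 0.086], [-0.051, 0.999, 0.005], [-0.086, 0.0, -0.996]]
wrist_force: [-0.8, 0.1, -4.6]
gripper_width: 0.212
gripper_force: 30.0
```

Run:
```python
from h import *
for a in[(-.3,10,-.9),(-.3,3,-.9)]:go(*tgt(*a))
print(r.sense()["wrist_force"])
```

```text
xyz [-1.   0.2 -0.3] ang [ 0.0003 -0.0011 -0.0007] t 12.4
xyz [-1.  -6.8 -0.3] ang [ 0.0003 -0.0011 -0.0007] t 12.4
[-0.8170202   0.05258735 -4.55296989]
```

>>> {"api": "move_arm", "payload": {
  "series": [
    {"grip": 0, "xyz": [-1, 0, -0.3], "angular": [0, 0, 0]},
    {"grip": 0, "xyz": [-1, -3, -0.3], "angular": [0, 0, 0]},
    {"grip": 0, "xyz": [-1, -6, -0.3], "angular": [0, 0, 0]},
    {"grip": 0, "xyz": [-1, -7, -0.3], "angular": [0, 0, 0]},
    {"grip": 0, "xyz": [-1, -7, -0.3], "angular": [0, 0, 0]}
  ]
}}

```text
time_s: 12.9
tcp_pos: [0.5168, 0.0389, 0.1304]
ee_rot: [[-0.995, -0.051, 0.087], [-0.051, 0.999, 0.005], [-0.087, 0.001, -0.996]]
wrist_force: [-0.3, 0.1, -4.6]
gripper_width: 0.211
gripper_force: 30.0
```

>>> {"api": "move_arm", "payload": {
  "series": [
    {"grip": 0, "xyz": [0, -1, 0], "angular": [0, 0, 0]},
    {"grip": 0, "xyz": [0, -2, 0], "angular": [0, 0, 0]},
    {"grip": 0, "xyz": [0, -2.5, 0], "angular": [0, 0, 0]},
    {"grip": 0, "xyz": [0, -3, 0], "angular": [0, 0, 0]},
    {"grip": 0, "xyz": [0, -3, 0], "angular": [0, 0, 0]}
  ]
}}

```text
time_s: 13.4
tcp_pos: [0.517, 0.0362, 0.1304]
ee_rot: [[-0.995, -0.052, 0.087], [-0.051, 0.999, 0.005], [-0.087, 0.001, -0.996]]
wrist_force: [-0.0, 0.9, -5.3]
gripper_width: 0.217
gripper_force: 30.0
```

Run:
```python
from h import *
for a in[(-.3,0,-.9),(-.3,-5,-.9)]:go(*tgt(*a))
```

```text
xyz [0.9 0.1 0.2] ang [ 0.0006  0.0001 -0.0008] t 13.4
xyz [ 0.9 -4.9  0.2] ang [ 0.0006  0.0001 -0.0008] t 13.4
```

>>> {"api": "move_arm", "payload": {
  "series": [
    {"grip": 0, "xyz": [0.9, 0, 0.2], "angular": [0, 0, 0]},
    {"grip": 0, "xyz": [0.9, 0, 0.2], "angular": [0, 0, 0]},
    {"grip": 0, "xyz": [0.9, 0, 0.2], "angular": [0, 0, 0]},
    {"grip": 0, "xyz": [0.9, -1, 0.2], "angular": [0, 0, 0]},
    {"grip": 0, "xyz": [0.9, -2, 0.2], "angular": [0, 0, 0]},
    {"grip": 0, "xyz": [0.9, -3, 0.2], "angular": [0, 0, 0]},
    {"grip": 0, "xyz": [0.9, -3, 0.2], "angular": [0, 0, 0]}
  ]
}}

```text
time_s: 14.1
tcp_pos: [0.5163, 0.0332, 0.1301]
ee_rot: [[-0.995, -0.052, 0.087], [-0.051, 0.999, 0.005], [-0.088, 0.001, -0.996]]
wrist_force: [-0.2, 1.2, -4.8]
gripper_width: 0.21
gripper_force: 30.0
```

Run:
```python
from h import *
for a in[(-.3,-3,-.9),(-.3,-8,-.9)]:go(*tgt(*a))
```

```text
xyz [0.1 0.1 0. ] ang [ 0.0008  0.0004 -0.0007] t 14.1
xyz [ 0.1 -4.9  0. ] ang [ 0.0008  0.0004 -0.0007] t 14.1
```

>>> {"api": "move_arm", "payload": {
  "series": [
    {"grip": 0, "xyz": [0, -1, 0], "angular": [0, 0, 0]},
    {"grip": 0, "xyz": [0, -2, 0], "angular": [0, 0, 0]},
    {"grip": 0, "xyz": [0, -3, 0], "angular": [0, 0, 0]},
    {"grip": 0, "xyz": [0, -3, 0], "angular": [0, 0, 0]}
  ]
}}

```text
time_s: 14.5
tcp_pos: [0.5159, 0.0318, 0.1299]
ee_rot: [[-0.995, -0.053, 0.087], [-0.053, 0.999, 0.007], [-0.087, 0.003, -0.996]]
wrist_force: [-4.4, 10.2, -4.4]
gripper_width: 0.218
gripper_force: 30.2
```

>>> {"api": "move_arm", "payload": {
  "series": [
    {"grip": 0, "xyz": [0, -0.5, 0], "angular": [0, 0, 0]},
    {"grip": 0, "xyz": [0, -1, 0], "angular": [0, 0, 0]},
    {"grip": 0, "xyz": [0, -1, 0], "angular": [0, 0, 0]}
  ]
}}

```text
time_s: 14.8
tcp_pos: [0.5157, 0.0314, 0.1297]
ee_rot: [[-0.995, -0.054, 0.086], [-0.053, 0.999, 0.008], [-0.087, 0.003, -0.996]]
wrist_force: [-5.6, 13.3, -3.7]
gripper_width: 0.214
gripper_force: 30.3
```

>>> {"api": "move_arm", "payload": {
  "series": [
    {"grip": 0, "xyz": [0.4, 1, 0], "angular": [0, 0, 0]},
    {"grip": 0, "xyz": [0.8, 1, -0.2], "angular": [0, 0, 0]},
    {"grip": 0, "xyz": [0.8, 1, -0.2], "angular": [0, 0, 0]}
  ]
}}

```text
time_s: 15.1
tcp_pos: [0.5157, 0.0318, 0.1302]
ee_rot: [[-0.995, -0.054, 0.088], [-0.053, 0.999, 0.007], [-0.088, 0.003, -0.996]]
wrist_force: [-2.9, 8.0, -4.3]
gripper_width: 0.212
gripper_force: 30.2
```

Run:
```python
from h import *
go(*tgt(-.3,-4,-.9));s=r.sense();print(s["wrist_force"],s["moment"])
```

```text
xyz [-0.6  0.4  0.2] ang [0.0027 0.0013 0.001 ] t 15.1
[-2.93331088  7.95927727 -4.28381601] [2.54535684 0.86827102 0.59922149]
```

>>> {"api": "move_arm", "payload": {
  "series": [
    {"grip": 0, "xyz": [0.4, 0, 0], "angular": [0, 0, 0]},
    {"grip": 0, "xyz": [0.8, 0, 0], "angular": [0, 0, 0]},
    {"grip": 0, "xyz": [0.8, 0, 0], "angular": [0, 0, 0]}
  ]
}}

```text
time_s: 15.4
tcp_pos: [0.5156, 0.0318, 0.1304]
ee_rot: [[-0.995, -0.054, 0.09], [-0.053, 0.999, 0.007], [-0.09, 0.003, -0.996]]
wrist_force: [-1.1, 8.4, -4.6]
gripper_width: 0.213
gripper_force: 30.2
```

>>> {"api": "move_arm", "payload": {
  "series": [
    {"grip": 0, "xyz": [0, 0, -0.4], "angular": [0, 0, 0]},
    {"grip": 0, "xyz": [0, 0, -0.8], "angular": [0, 0, 0]},
    {"grip": 0, "xyz": [0, 0, -0.8], "angular": [0, 0, 0]}
  ]
}}

```text
time_s: 15.7
tcp_pos: [0.5155, 0.0317, 0.1311]
ee_rot: [[-0.995, -0.054, 0.089], [-0.053, 0.999, 0.007], [-0.09, 0.003, -0.996]]
wrist_force: [-0.4, 6.8, -6.2]
gripper_width: 0.214
gripper_force: 30.3
```

>>> {"api": "move_arm", "payload": {
  "series": [
    {"grip": 0, "xyz": [0, 2, 0], "angular": [0, 0, 0]},
    {"grip": 0, "xyz": [0, 4, 0], "angular": [0, 0, 0]},
    {"grip": 0, "xyz": [0, 4, 0], "angular": [0, 0, 0]},
    {"grip": 0, "xyz": [0, 4, 0], "angular": [0, 0, 0]}
  ]
}}

```text
time_s: 16.1
tcp_pos: [0.5144, 0.0338, 0.1309]
ee_rot: [[-0.995, -0.051, 0.087], [-0.051, 0.999, 0.005], [-0.087, 0.0, -0.996]]
wrist_force: [-0.3, -0.5, -5.7]
gripper_width: 0.213
gripper_force: 30.0
```

Run:
```python
from h import *
go(*tgt(-.3,-2,-.9));s=r.sense();print(s["wrist_force"],s["moment"])
b=r.capture("top");j=save(0,b["img"],280,215,70,50,10);cv2.imwrite("pics/f1.png",j)
T=P(b)
for d in(0,60,30,-10):
    X=M+Ro.from_euler("z",3,degrees=True).as_matrix()@np.array([-.0003,d/1e3,0]);print(d,((proj(T,X)-[280,215])*10).round(0))
```

```text
xyz [-1.7  0.4  1. ] ang [ 0.0002 -0.0001 -0.001 ] t 16.1
[-0.32435262 -0.5354996  -5.68382859] [0.04964791 0.18165513 0.0398616 ]
0 [506. 275.]
60 [209. 298.]
30 [358. 287.]
-10 [556. 271.]
```

View pics/f1.png

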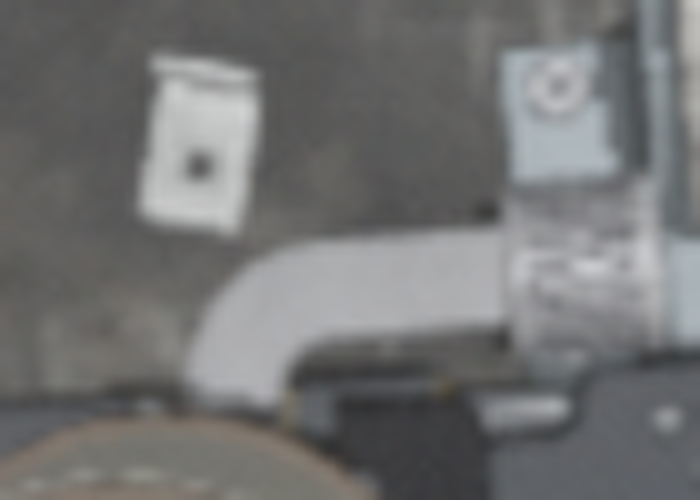

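>>> {"api": "move_arm", "payload": {
  "series": [
    {"grip": 0, "xyz": [-1.7, 0.5, 1], "angular": [0, 0, 0]},
    {"grip": 0, "xyz": [-1.7, 0.5, 1], "angular": [0, 0, 0]},
    {"grip": 0, "xyz": [-1.7, 0.5, 1], "angular": [0, 0, 0]},
    {"grip": 0, "xyz": [-1.7, 0.5, 1], "angular": [0, 0, 0]},
    {"grip": 0, "xyz": [-1.7, 0.5, 1], "angular": [0, 0, 0]}
  ]
}}

```text
time_s: 16.65
tcp_pos: [0.5163, 0.0346, 0.1301]
ee_rot: [[-0.995, -0.052, 0.087], [-0.051, 0.999, 0.005], [-0.087, 0.001, -0.996]]
wrist_force: [-0.4, -0.2, -4.9]
gripper_width: 0.213
gripper_force: 30.0
```

Run:
```python
from h import *
go(*tgt(-.3,-2,-.9));s=r.sense();print(s["wrist_force"],s["tcp_pos"])
```

```text
xyz [ 0.1 -0.4  0. ] ang [ 0.0005  0.0001 -0.0008] t 16.65
[-0.35193543 -0.24265351 -4.90109377] [0.51629288 0.03463296 0.13009912]
```

>>> {"api": "move_arm", "payload": {
  "series": [
    {"grip": 0, "xyz": [0, -1.5, 0], "angular": [0, 0, 0]},
    {"grip": 0, "xyz": [0, -3, 0], "angular": [0, 0, 0]},
    {"grip": 0, "xyz": [-0.16, -3, -0.75], "angular": [0, 0.015, 0]},
    {"grip": 0, "xyz": [-0.31, -3, -1.5], "angular": [0, 0.03, 0]},
    {"grip": 0, "xyz": [-0.47, -3, -2.24], "angular": [0, 0.045, 0]},
    {"grip": 0, "xyz": [-0.47, -3, -2.24], "angular": [0, 0.045, 0]},
    {"grip": 0, "xyz": [-0.47, -3, -2.24], "angular": [0, 0.045, 0]}
  ]
}}

```text
time_s: 17.35
tcp_pos: [0.5166, 0.0326, 0.1323]
ee_rot: [[-0.998, -0.052, 0.042], [-0.052, 0.999, 0.004], [-0.043, 0.002, -0.999]]
wrist_force: [-3.1, 4.9, -3.5]
gripper_width: 0.214
gripper_force: 30.0
```

>>> {"api": "move_arm", "payload": {
  "series": [
    {"grip": 0, "xyz": [0.16, 0, 0.75], "angular": [0, -0.015, 0]},
    {"grip": 0, "xyz": [0.31, 0, 1.5], "angular": [0, -0.03, 0]},
    {"grip": 0, "xyz": [0.47, 0, 2.24], "angular": [0, -0.045, 0]},
    {"grip": 0, "xyz": [0.63, 0, 3], "angular": [0, -0.06, 0]},
    {"grip": 0, "xyz": [0.78, 0, 3.74], "angular": [0, -0.075, 0]},
    {"grip": 0, "xyz": [0.94, 0, 4.5], "angular": [0, -0.09, 0]},
    {"grip": 0, "xyz": [0.94, 0, 4.5], "angular": [0, -0.09, 0]}
  ]
}}

```text
time_s: 18.05
tcp_pos: [0.5157, 0.0323, 0.1277]
ee_rot: [[-0.99, -0.053, 0.132], [-0.052, 0.999, 0.008], [-0.132, 0.001, -0.991]]
wrist_force: [-2.0, 5.2, -5.5]
gripper_width: 0.209
gripper_force: 30.1
```

>>> {"api": "move_arm", "payload": {
  "series": [
    {"grip": 0, "xyz": [-0.47, 1, -2.24], "angular": [0, 0.045, 0]},
    {"grip": 0, "xyz": [-0.47, 1, -2.24], "angular": [0, 0.045, 0]},
    {"grip": 0, "xyz": [-0.17, 0.6, -2.24], "angular": [0, 0.045, 0]},
    {"grip": 0, "xyz": [0.13, 0.6, -2.24], "angular": [0, 0.045, 0]},
    {"grip": 0, "xyz": [0.43, 0.6, -2.24], "angular": [0, 0.045, 0]},
    {"grip": 0, "xyz": [0.73, 0.6, -2.24], "angular": [0, 0.045, 0]},
    {"grip": 0, "xyz": [1.03, 0.6, -2.24], "angular": [0, 0.045, 0]},
    {"grip": 0, "xyz": [1.33, 0.6, -2.24], "angular": [0, 0.045, 0]},
    {"grip": 0, "xyz": [1.33, 0.6, -2.24], "angular": [0, 0.045, 0]}
  ]
}}

```text
time_s: 18.95
tcp_pos: [0.5148, 0.0323, 0.1301]
ee_rot: [[-0.995, -0.052, 0.088], [-0.052, 0.999, 0.005], [-0.089, 0.001, -0.996]]
wrist_force: [1.1, 0.9, -4.5]
gripper_width: 0.21
gripper_force: 30.0
```

Run:
```python
from h import *
go(*tgt(-.3,-4,-.9));s=r.sense();print(s["wrist_force"],s["tcp_pos"])
```

```text
xyz [-1.5 -0.1  0.2] ang [ 0.0007  0.0014 -0.0003] t 18.95
[ 1.06442057  0.92648779 -4.50842163] [0.51482115 0.03229994 0.13013763]
```

>>> {"api": "move_arm", "payload": {
  "series": [
    {"grip": 0, "xyz": [0, -1, 0], "angular": [0, 0, 0]},
    {"grip": 0, "xyz": [0, -2, 0], "angular": [0, 0, 0]},
    {"grip": 0, "xyz": [0, -2, 0], "angular": [0, 0, 0]}
  ]
}}

```text
time_s: 19.25
tcp_pos: [0.5149, 0.0302, 0.1301]
ee_rot: [[-0.995, -0.052, 0.088], [-0.052, 0.999, 0.005], [-0.088, 0.001, -0.996]]
wrist_force: [0.4, 0.4, -4.9]
gripper_width: 0.213
gripper_force: 30.0
```

>>> {"api": "move_arm", "payload": {
  "series": [
    {"grip": 0, "xyz": [0, -1, 0], "angular": [0, 0, 0]},
    {"grip": 0, "xyz": [0, -2, 0], "angular": [0, 0, 0]},
    {"grip": 0, "xyz": [0, -3, 0], "angular": [0, 0, 0]},
    {"grip": 0, "xyz": [0, -4, 0], "angular": [0, 0, 0]},
    {"grip": 0, "xyz": [0, -4, 0], "angular": [0, 0, 0]}
  ]
}}

```text
time_s: 19.75
tcp_pos: [0.5151, 0.0262, 0.1301]
ee_rot: [[-0.995, -0.052, 0.088], [-0.052, 0.999, 0.005], [-0.088, 0.001, -0.996]]
wrist_force: [1.0, 0.2, -3.3]
gripper_width: 0.213
gripper_force: 30.0
```

>>> {"api": "move_arm", "payload": {
  "series": [
    {"grip": 0, "xyz": [0, -1, 0], "angular": [0, 0, 0]},
    {"grip": 0, "xyz": [0, -2, 0], "angular": [0, 0, 0]},
    {"grip": 0, "xyz": [0, -3, 0], "angular": [0, 0, 0]},
    {"grip": 0, "xyz": [0, -3, 0], "angular": [0, 0, 0]}
  ]
}}

```text
time_s: 20.15
tcp_pos: [0.5152, 0.0232, 0.1301]
ee_rot: [[-0.995, -0.052, 0.088], [-0.051, 0.999, 0.005], [-0.088, 0.001, -0.996]]
wrist_force: [3.3, -0.1, -3.9]
gripper_width: 0.209
gripper_force: 30.0
```

>>> {"api": "move_arm", "payload": {
  "series": [
    {"grip": 0, "xyz": [-0.6, 0, 0], "angular": [0, 0, 0]},
    {"grip": 0, "xyz": [-0.7, -1.5, 0], "angular": [0, 0, 0]},
    {"grip": 0, "xyz": [-0.8, -3, 0], "angular": [0, 0, 0]},
    {"grip": 0, "xyz": [-0.8, -4, 0], "angular": [0, 0, 0]},
    {"grip": 0, "xyz": [-0.8, -4, 0], "angular": [0, 0, 0]}
  ]
}}

```text
time_s: 20.65
tcp_pos: [0.5157, 0.019, 0.13]
ee_rot: [[-0.995, -0.051, 0.087], [-0.051, 0.999, 0.005], [-0.087, 0.001, -0.996]]
wrist_force: [1.5, 0.9, -3.6]
gripper_width: 0.213
gripper_force: 30.0
```

>>> {"api": "move_arm", "payload": {
  "series": [
    {"grip": 0, "xyz": [0, -1, 0], "angular": [0, 0, 0]},
    {"grip": 0, "xyz": [0, -2, 0], "angular": [0, 0, 0]},
    {"grip": 0, "xyz": [0, -3, 0], "angular": [0, 0, 0]},
    {"grip": 0, "xyz": [0, -3, 0], "angular": [0, 0, 0]}
  ]
}}

```text
time_s: 21.05
tcp_pos: [0.5159, 0.0161, 0.1299]
ee_rot: [[-0.995, -0.051, 0.087], [-0.051, 0.999, 0.005], [-0.087, 0.001, -0.996]]
wrist_force: [1.7, 0.7, -3.3]
gripper_width: 0.216
gripper_force: 30.0
```

Sliding in with little force; continuing towards the bottom.

>>> {"api": "move_arm", "payload": {
  "series": [
    {"grip": 0, "xyz": [-0.2, -1, 0], "angular": [0, 0, 0]},
    {"grip": 0, "xyz": [-0.3, -2, 0], "angular": [0, 0, 0]},
    {"grip": 0, "xyz": [-0.4, -3, 0], "angular": [0, 0, 0]},
    {"grip": 0, "xyz": [-0.4, -4, 0], "angular": [0, 0, 0]},
    {"grip": 0, "xyz": [-0.4, -4, 0], "angular": [0, 0, 0]}
  ]
}}

```text
time_s: 21.55
tcp_pos: [0.5162, 0.0124, 0.1298]
ee_rot: [[-0.995, -0.051, 0.086], [-0.051, 0.999, 0.005], [-0.087, 0.001, -0.996]]
wrist_force: [-0.5, 1.7, -4.1]
gripper_width: 0.214
gripper_force: 30.0
```

>>> {"api": "move_arm", "payload": {
  "series": [
    {"grip": 0, "xyz": [0, -0.7, 0], "angular": [0, 0, 0]},
    {"grip": 0, "xyz": [0, -1.4, 0], "angular": [0, 0, 0]},
    {"grip": 0, "xyz": [0, -2, 0], "angular": [0, 0, 0]},
    {"grip": 0, "xyz": [0, -2, 0], "angular": [0, 0, 0]}
  ]
}}

```text
time_s: 21.95
tcp_pos: [0.5159, 0.0118, 0.1296]
ee_rot: [[-0.995, -0.052, 0.086], [-0.052, 0.999, 0.007], [-0.086, 0.003, -0.996]]
wrist_force: [-3.3, 9.9, -1.3]
gripper_width: 0.215
gripper_force: 30.1
```

>>> {"api": "move_arm", "payload": {
  "series": [
    {"grip": 0, "xyz": [0, 1, 0], "angular": [0, 0, 0]},
    {"grip": 0.3, "xyz": [0, 1, 0], "angular": [0, 0, 0]},
    {"grip": 0.45, "xyz": [0, 1, 0], "angular": [0, 0, 0]},
    {"grip": 0.45, "xyz": [0, 1, 0], "angular": [0, 0, 0]},
    {"grip": 0.45, "xyz": [0, 1, 0], "angular": [0, 0, 0]},
    {"grip": 0.45, "xyz": [0, 1, 0], "angular": [0, 0, 0]}
  ]
}}

```text
time_s: 22.55
tcp_pos: [0.5167, 0.011, 0.1302]
ee_rot: [[-0.995, -0.051, 0.088], [-0.051, 0.999, 0.005], [-0.088, 0.001, -0.996]]
wrist_force: [0.3, -0.9, -0.5]
gripper_width: 0.445
gripper_force: 0.0
```

>>> {"api": "move_arm", "payload": {
  "series": [
    {"grip": 0.45, "xyz": [0, 1, -10], "angular": [0, 0, 0]},
    {"grip": 0.45, "xyz": [0, 1, -25], "angular": [0, 0, 0]},
    {"grip": 0.45, "xyz": [0, 1, -45], "angular": [0, 0, 0]},
    {"grip": 0.45, "xyz": [0, 1, -70], "angular": [0, 0, 0]},
    {"grip": 0, "xyz": [0, 1, -70], "angular": [0, 0, 0]},
    {"grip": 0, "xyz": [0, 1, -70], "angular": [0, 0, 0]}
  ]
}}

```text
time_s: 23.15
tcp_pos: [0.5106, 0.012, 0.2008]
ee_rot: [[-0.995, -0.051, 0.089], [-0.051, 0.999, 0.006], [-0.089, 0.001, -0.996]]
wrist_force: [1.3, 0.5, -0.2]
gripper_width: 0.344
gripper_force: 0.0
```

Run:
```python
from h import *
s=r.sense();a=r.capture("scene");b=r.capture("top");img,W,s=wristP()
i=save(0,a["img"],250,170,100,100,4);j=save(0,b["img"],270,200,100,100,4)
cv2.imwrite("pics/g1.png",np.vstack([np.hstack([i,j]),cv2.resize(img[150:400:,170:470,::-1],(800,400))[:, :]])[:600+200])
o=cv2.imread("pics/g1.png");cv2.imwrite("pics/g1.png",cv2.resize(o,(600,600)))
print(s["tcp_pos"],s["wrist_force"])
F=Ro.from_euler("z",3,degrees=True).as_matrix()
for d in(0,50,120,150):
    X=M+F@np.array([-d/1e3,.036,0]);print(d,X.round(4),proj(W,X).round(0))
```

```text
[0.50995135 0.01176732 0.19928587] [-0.00250136  0.14502456 -0.39269444]
0 [0.5681 0.015  0.125 ] [322. 330.]
50 [0.5182 0.0123 0.125 ] [322. 266.]
120 [0.4483 0.0087 0.125 ] [322. 158.]
150 [0.4183 0.0071 0.125 ] [321. 104.]
```

View pics/g1.png

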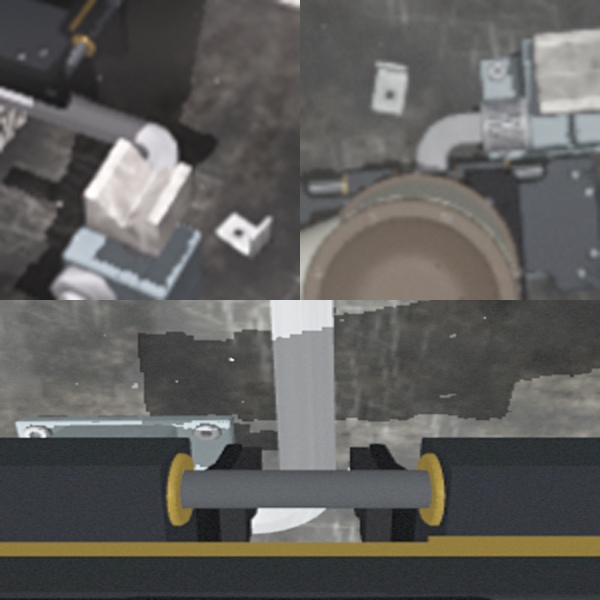

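Run:
```python
from h import *
go([.4403,.0083,.20],rot(183));go([.4403,.0083,.17],rot(183))
```

```text
xyz [69.4  0.1 -6.9] ang [ 0.0003  0.0859 -0.0009] t 23.3
xyz [72.   0.1 23. ] ang [ 0.0003  0.0859 -0.0009] t 23.3
```

>>> {"api": "move_arm", "payload": {
  "series": [
    {"grip": 0, "xyz": [35, 0, -7], "angular": [0, 0.086, 0]},
    {"grip": 0, "xyz": [69, 0, -7], "angular": [0, 0.086, 0]},
    {"grip": 0, "xyz": [69, 0, -7], "angular": [0, 0.086, 0]},
    {"grip": 0, "xyz": [70, 0, 5], "angular": [0, 0.086, 0]},
    {"grip": 0, "xyz": [71, 0, 16], "angular": [0, 0.086, 0]},
    {"grip": 0, "xyz": [72, 0, 23], "angular": [0, 0.086, 0]},
    {"grip": 0, "xyz": [72, 0, 23], "angular": [0, 0.086, 0]},
    {"grip": 0, "xyz": [72, 0, 23], "angular": [0, 0.086, 0]},
    {"grip": 0, "xyz": [72, 0, 23], "angular": [0, 0.086, 0]}
  ]
}}

```text
time_s: 24.2
tcp_pos: [0.4413, 0.0084, 0.1708]
ee_rot: [[-0.999, -0.052, 0.002], [-0.052, 0.999, 0.001], [-0.002, 0.001, -1.0]]
wrist_force: [-0.1, -0.2, 0.2]
gripper_width: 0.005
gripper_force: 0.0
```

>>> {"api": "move_arm", "payload": {
  "series": [
    {"grip": 0, "xyz": [0, 0, 3], "angular": [0, 0, 0]},
    {"grip": 0, "xyz": [0, 0, 6], "angular": [0, 0, 0]},
    {"grip": 0, "xyz": [0, 0, 8], "angular": [0, 0, 0]},
    {"grip": 0, "xyz": [0, 0, 10], "angular": [0, 0, 0]},
    {"grip": 0, "xyz": [0, 0, 10], "angular": [0, 0, 0]}
  ]
}}

```text
time_s: 24.7
tcp_pos: [0.4407, 0.0082, 0.1602]
ee_rot: [[-0.999, -0.052, 0.001], [-0.052, 0.999, 0.001], [-0.001, 0.0, -1.0]]
wrist_force: [0.7, -0.1, -0.3]
gripper_width: 0.007
gripper_force: 0.0
```

>>> {"api": "move_arm", "payload": {
  "series": [
    {"grip": 0, "xyz": [0, 0, 1.5], "angular": [0, 0, 0]},
    {"grip": 0, "xyz": [0, 0, 3], "angular": [0, 0, 0]},
    {"grip": 0, "xyz": [0, 0, 4.5], "angular": [0, 0, 0]},
    {"grip": 0, "xyz": [0, 0, 6], "angular": [0, 0, 0]},
    {"grip": 0, "xyz": [0, 0, 6], "angular": [0, 0, 0]}
  ]
}}

```text
time_s: 25.2
tcp_pos: [0.4408, 0.0083, 0.1543]
ee_rot: [[-0.999, -0.052, 0.001], [-0.052, 0.999, 0.001], [-0.001, 0.001, -1.0]]
wrist_force: [0.2, 0.8, -0.0]
gripper_width: 0.009
gripper_force: 0.0
```

>>> {"api": "move_arm", "payload": {
  "series": [
    {"grip": 0, "xyz": [0, 0, 1.5], "angular": [0, 0, 0]},
    {"grip": 0, "xyz": [0, 0, 3], "angular": [0, 0, 0]},
    {"grip": 0, "xyz": [0, 0, 3], "angular": [0, 0, 0]}
  ]
}}

```text
time_s: 25.5
tcp_pos: [0.441, 0.0083, 0.1515]
ee_rot: [[-0.999, -0.052, 0.001], [-0.052, 0.999, 0.001], [-0.002, 0.001, -1.0]]
wrist_force: [0.1, -0.8, 0.2]
gripper_width: 0.007
gripper_force: 0.3
```

>>> {"api": "move_arm", "payload": {
  "series": [
    {"grip": 0, "xyz": [0, 0, 1.5], "angular": [0, 0, 0]},
    {"grip": 0, "xyz": [0, 0, 3], "angular": [0, 0, 0]},
    {"grip": 0, "xyz": [0, 0, 3], "angular": [0, 0, 0]}
  ]
}}

```text
time_s: 25.8
tcp_pos: [0.4411, 0.0084, 0.1487]
ee_rot: [[-0.999, -0.052, 0.002], [-0.052, 0.999, 0.001], [-0.002, 0.001, -1.0]]
wrist_force: [-0.8, 0.2, 3.1]
gripper_width: 0.001
gripper_force: 1.5
```

>>> {"api": "move_arm", "payload": {
  "series": [
    {"grip": 0, "xyz": [0, 0, 1.5], "angular": [0, 0, 0]},
    {"grip": 0, "xyz": [0, 0, 3], "angular": [0, 0, 0]},
    {"grip": 0, "xyz": [0, 0, 4.5], "angular": [0, 0, 0]},
    {"grip": 0, "xyz": [0, 0, 6], "angular": [0, 0, 0]},
    {"grip": 0, "xyz": [0, 0, 6], "angular": [0, 0, 0]}
  ]
}}

```text
time_s: 26.3
tcp_pos: [0.4412, 0.0084, 0.1425]
ee_rot: [[-0.999, -0.052, 0.002], [-0.052, 0.999, 0.001], [-0.002, 0.001, -1.0]]
wrist_force: [-0.2, -0.4, 4.6]
gripper_width: 0.006
gripper_force: 2.3
```

>>> {"api": "move_arm", "payload": {
  "series": [
    {"grip": 0, "xyz": [0, 0, 1.5], "angular": [0, 0, 0]},
    {"grip": 0, "xyz": [0, 0, 3], "angular": [0, 0, 0]},
    {"grip": 0, "xyz": [0, 0, 4.5], "angular": [0, 0, 0]},
    {"grip": 0, "xyz": [0, 0, 6], "angular": [0, 0, 0]},
    {"grip": 0, "xyz": [0, 0, 6], "angular": [0, 0, 0]}
  ]
}}

```text
time_s: 26.8
tcp_pos: [0.4416, 0.0084, 0.1367]
ee_rot: [[-0.999, -0.052, 0.003], [-0.052, 0.999, 0.001], [-0.003, 0.001, -1.0]]
wrist_force: [1.0, 0.1, 5.2]
gripper_width: 0.004
gripper_force: 2.3
```

>>> {"api": "move_arm", "payload": {
  "series": [
    {"grip": 0, "xyz": [0, 0, 1.5], "angular": [0, 0, 0]},
    {"grip": 0, "xyz": [0, 0, 3], "angular": [0, 0, 0]},
    {"grip": 0, "xyz": [0, 0, 4.5], "angular": [0, 0, 0]},
    {"grip": 0, "xyz": [0, 0, 6], "angular": [0, 0, 0]},
    {"grip": 0, "xyz": [0, 0, 6], "angular": [0, 0, 0]}
  ]
}}

```text
time_s: 27.3
tcp_pos: [0.4421, 0.0086, 0.1311]
ee_rot: [[-0.999, -0.052, 0.004], [-0.052, 0.999, 0.001], [-0.004, 0.001, -1.0]]
wrist_force: [1.7, -1.6, 5.3]
gripper_width: 0.008
gripper_force: 2.5
```

>>> {"api": "move_arm", "payload": {
  "series": [
    {"grip": 0, "xyz": [0, 0, 1.5], "angular": [0, 0, 0]},
    {"grip": 0, "xyz": [0, 0, 3], "angular": [0, 0, 0]},
    {"grip": 0, "xyz": [0, 0, 4.5], "angular": [0, 0, 0]},
    {"grip": 0, "xyz": [0, 0, 6], "angular": [0, 0, 0]},
    {"grip": 0, "xyz": [0, 0, 6], "angular": [0, 0, 0]}
  ]
}}

```text
time_s: 27.8
tcp_pos: [0.4425, 0.0086, 0.1252]
ee_rot: [[-0.999, -0.052, 0.005], [-0.052, 0.999, 0.001], [-0.005, 0.001, -1.0]]
wrist_force: [1.9, -2.2, 5.7]
gripper_width: 0.002
gripper_force: 2.6
```

>>> {"api": "move_arm", "payload": {
  "series": [
    {"grip": 0, "xyz": [0, 0, 1.5], "angular": [0, 0, 0]},
    {"grip": 0, "xyz": [0, 0, 3], "angular": [0, 0, 0]},
    {"grip": 0, "xyz": [0, 0, 4.5], "angular": [0, 0, 0]},
    {"grip": 0, "xyz": [0, 0, 4.5], "angular": [0, 0, 0]}
  ]
}}

```text
time_s: 28.2
tcp_pos: [0.4425, 0.0087, 0.1208]
ee_rot: [[-0.999, -0.052, 0.005], [-0.052, 0.999, 0.001], [-0.005, 0.001, -1.0]]
wrist_force: [1.0, 0.2, 6.7]
gripper_width: 0.007
gripper_force: 2.7
```

>>> {"api": "move_arm", "payload": {
  "series": [
    {"grip": 0, "xyz": [0, 0, 1], "angular": [0, 0, 0]},
    {"grip": 0, "xyz": [0, 0, 2], "angular": [0, 0, 0]},
    {"grip": 0, "xyz": [0, 0, 3], "angular": [0, 0, 0]},
    {"grip": 0, "xyz": [0, 0, 3], "angular": [0, 0, 0]}
  ]
}}

```text
time_s: 28.6
tcp_pos: [0.4426, 0.0087, 0.1178]
ee_rot: [[-0.999, -0.052, 0.005], [-0.052, 0.999, 0.001], [-0.005, 0.001, -1.0]]
wrist_force: [0.9, 0.2, 5.7]
gripper_width: 0.005
gripper_force: 2.7
```

>>> {"api": "move_arm", "payload": {
  "series": [
    {"grip": 0, "xyz": [0, 0, 1], "angular": [0, 0, 0]},
    {"grip": 0, "xyz": [0, 0, 2], "angular": [0, 0, 0]},
    {"grip": 0, "xyz": [0, 0, 2], "angular": [0, 0, 0]}
  ]
}}

```text
time_s: 28.9
tcp_pos: [0.4426, 0.0087, 0.1158]
ee_rot: [[-0.999, -0.052, 0.005], [-0.052, 0.999, 0.001], [-0.005, 0.001, -1.0]]
wrist_force: [1.2, -0.0, 5.3]
gripper_width: 0.005
gripper_force: 2.8
```

>>> {"api": "move_arm", "payload": {
  "series": [
    {"grip": 0, "xyz": [0, 0, 1], "angular": [0, 0, 0]},
    {"grip": 0, "xyz": [0, 0, 2], "angular": [0, 0, 0]},
    {"grip": 0, "xyz": [0, 0, 2], "angular": [0, 0, 0]}
  ]
}}

```text
time_s: 29.2
tcp_pos: [0.4426, 0.0088, 0.1138]
ee_rot: [[-0.999, -0.052, 0.005], [-0.052, 0.999, 0.001], [-0.005, 0.001, -1.0]]
wrist_force: [1.4, 0.5, 6.2]
gripper_width: 0.006
gripper_force: 2.8
```

>>> {"api": "move_arm", "payload": {
  "series": [
    {"grip": 0, "xyz": [0, 0, 1], "angular": [0, 0, 0]},
    {"grip": 0, "xyz": [0, 0, 2], "angular": [0, 0, 0]},
    {"grip": 0, "xyz": [0, 0, 2], "angular": [0, 0, 0]}
  ]
}}

```text
time_s: 29.5
tcp_pos: [0.4425, 0.0088, 0.1118]
ee_rot: [[-0.999, -0.052, 0.005], [-0.052, 0.999, 0.001], [-0.005, 0.001, -1.0]]
wrist_force: [1.0, -0.7, 6.1]
gripper_width: -0.0
gripper_force: 2.8
```

>>> {"api": "move_arm", "payload": {
  "series": [
    {"grip": 0, "xyz": [0, 0, 1], "angular": [0, 0, 0]},
    {"grip": 0, "xyz": [0, 0, 2], "angular": [0, 0, 0]},
    {"grip": 0, "xyz": [0, 0, 2], "angular": [0, 0, 0]}
  ]
}}

```text
time_s: 29.8
tcp_pos: [0.4425, 0.0088, 0.1098]
ee_rot: [[-0.999, -0.052, 0.005], [-0.052, 0.999, 0.001], [-0.005, 0.001, -1.0]]
wrist_force: [1.8, -0.2, 6.5]
gripper_width: 0.01
gripper_force: 2.9
```

>>> {"api": "move_arm", "payload": {
  "series": [
    {"grip": 0, "xyz": [0, 0, 0.8], "angular": [0, 0, 0]},
    {"grip": 0, "xyz": [0, 0, 1.6], "angular": [0, 0, 0]},
    {"grip": 0, "xyz": [0, 0, 1.6], "angular": [0, 0, 0]}
  ]
}}

```text
time_s: 30.1
tcp_pos: [0.4425, 0.0088, 0.1082]
ee_rot: [[-0.999, -0.052, 0.005], [-0.052, 0.999, 0.001], [-0.005, 0.001, -1.0]]
wrist_force: [1.8, 0.6, 7.6]
gripper_width: 0.007
gripper_force: 2.9
```

>>> {"api": "move_arm", "payload": {
  "series": [
    {"grip": 0, "xyz": [0, 0, 0.8], "angular": [0, 0, 0]},
    {"grip": 0, "xyz": [0, 0, 1.6], "angular": [0, 0, 0]},
    {"grip": 0, "xyz": [0, 0, 1.6], "angular": [0, 0, 0]}
  ]
}}

```text
time_s: 30.4
tcp_pos: [0.4424, 0.0088, 0.1066]
ee_rot: [[-0.999, -0.052, 0.005], [-0.052, 0.999, 0.001], [-0.005, 0.001, -1.0]]
wrist_force: [1.8, -0.7, 6.1]
gripper_width: 0.006
gripper_force: 2.9
```

>>> {"api": "move_arm", "payload": {
  "series": [
    {"grip": 0, "xyz": [0, 0, 0.8], "angular": [0, 0, 0]},
    {"grip": 0, "xyz": [0, 0, 1.2], "angular": [0, 0, 0]},
    {"grip": 0, "xyz": [0, 0, 1.2], "angular": [0, 0, 0]}
  ]
}}

```text
time_s: 30.7
tcp_pos: [0.4425, 0.0088, 0.1054]
ee_rot: [[-0.999, -0.052, 0.005], [-0.052, 0.999, 0.002], [-0.005, 0.001, -1.0]]
wrist_force: [1.7, -1.1, 6.6]
gripper_width: -0.001
gripper_force: 3.0
```

>>> {"api": "move_arm", "payload": {
  "series": [
    {"grip": 0, "xyz": [0, 0, 0.8], "angular": [0, 0, 0]},
    {"grip": 0, "xyz": [0, 0, 1.4], "angular": [0, 0, 0]},
    {"grip": 0, "xyz": [0, 0, 1.4], "angular": [0, 0, 0]}
  ]
}}

```text
time_s: 31.0
tcp_pos: [0.4424, 0.0088, 0.104]
ee_rot: [[-0.999, -0.052, 0.005], [-0.052, 0.999, 0.001], [-0.005, 0.001, -1.0]]
wrist_force: [0.3, 0.3, 6.2]
gripper_width: 0.009
gripper_force: 3.0
```

>>> {"api": "move_arm", "payload": {
  "series": [
    {"grip": 0, "xyz": [0, 0, 0.8], "angular": [0, 0, 0]},
    {"grip": 0, "xyz": [0, 0, 1.4], "angular": [0, 0, 0]},
    {"grip": 0, "xyz": [0, 0, 1.4], "angular": [0, 0, 0]}
  ]
}}

```text
time_s: 31.3
tcp_pos: [0.4424, 0.0088, 0.1026]
ee_rot: [[-0.999, -0.052, 0.005], [-0.052, 0.999, 0.002], [-0.005, 0.001, -1.0]]
wrist_force: [0.6, -0.8, 6.6]
gripper_width: 0.002
gripper_force: 3.1
```

>>> {"api": "move_arm", "payload": {
  "series": [
    {"grip": 0, "xyz": [0, 0, 0.8], "angular": [0, 0, 0]},
    {"grip": 0, "xyz": [0, 0, 1.2], "angular": [0, 0, 0]},
    {"grip": 0, "xyz": [0, 0, 1.2], "angular": [0, 0, 0]}
  ]
}}

```text
time_s: 31.6
tcp_pos: [0.4426, 0.0088, 0.1015]
ee_rot: [[-0.999, -0.052, 0.005], [-0.052, 0.999, 0.002], [-0.005, 0.001, -1.0]]
wrist_force: [1.6, -1.0, 7.5]
gripper_width: 0.004
gripper_force: 3.1
```

>>> {"api": "move_arm", "payload": {
  "series": [
    {"grip": 0, "xyz": [0, 0, 0.6], "angular": [0, 0, 0]},
    {"grip": 0, "xyz": [0, 0, 1.2], "angular": [0, 0, 0]},
    {"grip": 0, "xyz": [0, 0, 1.2], "angular": [0, 0, 0]}
  ]
}}

```text
time_s: 31.9
tcp_pos: [0.4427, 0.0089, 0.1003]
ee_rot: [[-0.999, -0.053, 0.005], [-0.053, 0.999, 0.002], [-0.005, 0.001, -1.0]]
wrist_force: [0.9, -0.3, 6.6]
gripper_width: -0.0
gripper_force: 3.3
```

>>> {"api": "move_arm", "payload": {
  "series": [
    {"grip": 0, "xyz": [0, 0, 0.6], "angular": [0, 0, 0]},
    {"grip": 0, "xyz": [0, 0, 1.2], "angular": [0, 0, 0]},
    {"grip": 0, "xyz": [0, 0, 1.2], "angular": [0, 0, 0]}
  ]
}}

```text
time_s: 32.2
tcp_pos: [0.4425, 0.0088, 0.099]
ee_rot: [[-0.999, -0.052, 0.005], [-0.052, 0.999, 0.001], [-0.005, 0.001, -1.0]]
wrist_force: [0.7, 0.9, 6.4]
gripper_width: 0.004
gripper_force: 4.1
```

>>> {"api": "move_arm", "payload": {
  "series": [
    {"grip": 0, "xyz": [0, 0, 0.4], "angular": [0, 0, 0]},
    {"grip": 0, "xyz": [0, 0, 0.4], "angular": [0, 0, 0]},
    {"grip": 0, "xyz": [0, 0, 0.4], "angular": [0, 0, 0]}
  ]
}}

```text
time_s: 32.5
tcp_pos: [0.4426, 0.0088, 0.0987]
ee_rot: [[-0.999, -0.052, 0.005], [-0.052, 0.999, 0.002], [-0.005, 0.001, -1.0]]
wrist_force: [0.6, 0.7, 7.0]
gripper_width: 0.008
gripper_force: 4.1
```

>>> {"api": "move_arm", "payload": {
  "series": [
    {"grip": 0, "xyz": [0, 0, 0.6], "angular": [0, 0, 0]},
    {"grip": 0, "xyz": [0, 0, 0.6], "angular": [0, 0, 0]},
    {"grip": 0, "xyz": [0, 0, 0.6], "angular": [0, 0, 0]}
  ]
}}

```text
time_s: 32.8
tcp_pos: [0.4427, 0.0088, 0.0982]
ee_rot: [[-0.999, -0.053, 0.006], [-0.052, 0.999, 0.002], [-0.006, 0.001, -1.0]]
wrist_force: [1.5, 0.3, 7.1]
gripper_width: 0.004
gripper_force: 4.1
```

>>> {"api": "move_arm", "payload": {
  "series": [
    {"grip": 0, "xyz": [0, 0, 0.6], "angular": [0, 0, 0]},
    {"grip": 0, "xyz": [0, 0, 0.6], "angular": [0, 0, 0]},
    {"grip": 0, "xyz": [0, 0, 0.6], "angular": [0, 0, 0]}
  ]
}}

```text
time_s: 33.1
tcp_pos: [0.4429, 0.0089, 0.0977]
ee_rot: [[-0.999, -0.053, 0.006], [-0.053, 0.999, 0.002], [-0.006, 0.001, -1.0]]
wrist_force: [1.6, -0.5, 7.4]
gripper_width: 0.007
gripper_force: 4.2
```

>>> {"api": "move_arm", "payload": {
  "series": [
    {"grip": 0, "xyz": [0, 0, 0.5], "angular": [0, 0, 0]},
    {"grip": 0, "xyz": [0, 0, 1], "angular": [0, 0, 0]},
    {"grip": 0, "xyz": [0, 0, 1], "angular": [0, 0, 0]}
  ]
}}

```text
time_s: 33.4
tcp_pos: [0.4433, 0.009, 0.0968]
ee_rot: [[-0.999, -0.053, 0.007], [-0.053, 0.999, 0.002], [-0.007, 0.001, -1.0]]
wrist_force: [2.1, -0.5, 8.5]
gripper_width: 0.006
gripper_force: 4.3
```

>>> {"api": "move_arm", "payload": {
  "series": [
    {"grip": 0, "xyz": [0, 0, 0.4], "angular": [0, 0, 0]},
    {"grip": 0, "xyz": [0, 0, 0.8], "angular": [0, 0, 0]},
    {"grip": 0, "xyz": [0, 0, 0.8], "angular": [0, 0, 0]}
  ]
}}

```text
time_s: 33.7
tcp_pos: [0.4435, 0.009, 0.0961]
ee_rot: [[-0.999, -0.053, 0.007], [-0.053, 0.999, 0.002], [-0.007, 0.002, -1.0]]
wrist_force: [1.7, -0.7, 8.2]
gripper_width: 0.004
gripper_force: 4.4
```

>>> {"api": "move_arm", "payload": {
  "series": [
    {"grip": 0, "xyz": [0, 0, 0.5], "angular": [0, 0, 0]},
    {"grip": 0, "xyz": [0, 0, 1], "angular": [0, 0, 0]},
    {"grip": 0, "xyz": [0, 0, 1], "angular": [0, 0, 0]}
  ]
}}

```text
time_s: 34.0
tcp_pos: [0.4438, 0.0091, 0.0952]
ee_rot: [[-0.999, -0.053, 0.008], [-0.053, 0.999, 0.002], [-0.008, 0.002, -1.0]]
wrist_force: [2.7, -0.8, 9.3]
gripper_width: 0.004
gripper_force: 4.5
```

Run:
```python
from h import *
for k in range(4):
    s=r.sense();print(s["wrist_force"].round(2),s["tcp_pos"][2]);img,W,s=wristP()
b=r.capture("top");j=save(0,b["img"],270,200,90,60,5)
a=cv2.resize(img[:300,170:470,::-1],None,fx=1.5,fy=1.5)
cv2.imwrite("pics/h1.png",np.vstack([j,a]))
```

```text
[ 2.75 -0.83  9.26] 0.09523724966515887
[ 2.34 -0.73  7.96] 0.09525759933033685
[ 2.93 -0.94  7.65] 0.09526642463217762
[ 2.24 -1.23  8.71] 0.09526839774521859
```

>>> {"api": "move_arm", "payload": {
  "series": [
    {"grip": 0, "xyz": [0, 0, 0.5], "angular": [0, 0, 0]},
    {"grip": 0, "xyz": [0, 0, 1], "angular": [0, 0, 0]},
    {"grip": 0, "xyz": [0, 0, 1], "angular": [0, 0, 0]}
  ]
}}

```text
time_s: 34.55
tcp_pos: [0.4441, 0.0091, 0.0944]
ee_rot: [[-0.999, -0.053, 0.009], [-0.053, 0.999, 0.002], [-0.009, 0.002, -1.0]]
wrist_force: [2.3, -2.1, 8.7]
gripper_width: 0.008
gripper_force: 4.7
```

>>> {"api": "move_arm", "payload": {
  "series": [
    {"grip": 0, "xyz": [0, 0, 0.5], "angular": [0, 0, 0]},
    {"grip": 0, "xyz": [0, 0, 1], "angular": [0, 0, 0]},
    {"grip": 0, "xyz": [0, 0, 1], "angular": [0, 0, 0]},
    {"grip": 0, "xyz": [0, 0, 1], "angular": [0, 0, 0]}
  ]
}}

```text
time_s: 34.95
tcp_pos: [0.4445, 0.0091, 0.0936]
ee_rot: [[-0.999, -0.053, 0.009], [-0.053, 0.999, 0.002], [-0.009, 0.002, -1.0]]
wrist_force: [1.8, -2.0, 9.4]
gripper_width: 0.006
gripper_force: 5.2
```

Run:
```python
from h import *
for k in range(6):
    s=r.sense();print(s["wrist_force"].round(2),s["tcp_pos"].round(4));r.capture("wrist")
```

```text
[ 1.81 -1.98  9.39] [0.4445 0.0091 0.0936]
[ 3.02 -2.03  9.5 ] [0.4445 0.0091 0.0936]
[ 3.59 -1.61  9.15] [0.4445 0.0092 0.0937]
[ 3.88 -1.8   9.49] [0.4445 0.0091 0.0936]
[ 2.32 -1.2   9.85] [0.4445 0.0091 0.0937]
[ 3.55 -1.74 10.22] [0.4445 0.0092 0.0936]
```

Run:
```python
from h import *
F=Ro.from_euler("z",3,degrees=True).as_matrix();R=rot(183,-30)
p=M+F@np.array([-.122,.036,-.0288])
for o in(.012,.004,0):go(p-o*R[:,2],R)
```

```text
xyz [  4.1  -0.6 -13. ] ang [ 0.0019 -0.5141  0.0006] t 35.25
xyz [ 0.2 -0.6 -6. ] ang [ 0.0019 -0.5141  0.0006] t 35.25
xyz [-1.8 -0.6 -2.5] ang [ 0.0019 -0.5141  0.0006] t 35.25
```

>>> {"api": "move_arm", "payload": {
  "series": [
    {"grip": 0, "xyz": [0, 0, -10], "angular": [0, 0, 0]},
    {"grip": 0, "xyz": [6, 0, -25], "angular": [0, 0, 0]},
    {"grip": 0, "xyz": [6, -0.6, -25], "angular": [0, -0.14, 0]},
    {"grip": 0, "xyz": [6, -0.6, -25], "angular": [0, -0.28, 0]},
    {"grip": 0, "xyz": [6, -0.6, -25], "angular": [0, -0.42, 0]},
    {"grip": 0, "xyz": [6, -0.6, -20], "angular": [0, -0.514, 0]},
    {"grip": 0, "xyz": [4, -0.6, -13], "angular": [0, -0.514, 0]},
    {"grip": 0, "xyz": [4, -0.6, -13], "angular": [0, -0.514, 0]},
    {"grip": 0, "xyz": [4, -0.6, -13], "angular": [0, -0.514, 0]}
  ]
}}

```text
time_s: 36.15
tcp_pos: [0.4773, -0.0489, 0.1603]
ee_rot: [[-0.905, -0.099, 0.413], [-0.175, 0.973, -0.15], [-0.387, -0.208, -0.898]]
wrist_force: [0.6, -0.6, 0.4]
gripper_width: 0.003
gripper_force: 0.0
```

Run:
```python
from h import *
F=Ro.from_euler("z",3,degrees=True).as_matrix();R=rot(183,-30)
p=M+F@np.array([-.122,.036,-.0288])
go(p,R);s=r.sense();print(s["wrist_force"],s["joints"].round(0))
```

```text
xyz [42.9 72.3 36.1] ang [-0.1654 -0.1111  0.1376] t 36.15
[ 0.61476691 -0.58505537  0.4450528 ] [   3.    4.  -61.   82.  -10. -164.]
```

Run:
```python
from h import *
go([.455,.0083,.19],rot(183));go([.4403,.0083,.20],rot(183,-12))
```

```text
xyz [ -1.3  51.7 -44.5] ang [-0.1967  0.4105  0.0907] t 36.15
xyz [  8.1  51.1 -59.6] ang [-0.1851  0.2018  0.1102] t 36.15
```

>>> {"api": "move_arm", "payload": {
  "series": [
    {"grip": 0, "xyz": [0, 15, -15], "angular": [-0.05, 0.1, 0.02]},
    {"grip": 0, "xyz": [0, 30, -30], "angular": [-0.1, 0.2, 0.05]},
    {"grip": 0, "xyz": [0, 45, -45], "angular": [-0.15, 0.3, 0.07]},
    {"grip": 0, "xyz": [-1, 52, -45], "angular": [-0.197, 0.41, 0.09]},
    {"grip": 0, "xyz": [-1, 52, -45], "angular": [-0.197, 0.41, 0.09]},
    {"grip": 0, "xyz": [-1, 52, -45], "angular": [-0.197, 0.41, 0.09]},
    {"grip": 0, "xyz": [-1, 52, -45], "angular": [-0.197, 0.41, 0.09]},
    {"grip": 0, "xyz": [-1, 52, -45], "angular": [-0.197, 0.41, 0.09]}
  ]
}}

```text
time_s: 36.95
tcp_pos: [0.4566, 0.0099, 0.1903]
ee_rot: [[-0.999, -0.051, -0.0], [-0.051, 0.999, 0.005], [0.0, 0.005, -1.0]]
wrist_force: [0.4, -0.3, -0.2]
gripper_width: 0.003
gripper_force: 0.0
```

Run:
```python
from h import *
go([.455,.0083,.19],rot(183));s=r.sense();print(s["wrist_force"],s["joints"].round(0))
```

```text
xyz [ 1.7 -1.5  0.3] ang [ 0.0051 -0.     -0.0018] t 36.95
[ 0.35526928 -0.29057924 -0.18341683] [  22.    9.  -27.   -0.  -54. -108.]
```

Run:
```python
from h import *
F=Ro.from_euler("z",3,degrees=True).as_matrix();R=rot(183)
for a,z in((-124,-13),(-119,-25.5)):go(M+F@np.array([a,36,z])/1e3,R)
```

```text
xyz [12.4 -1.2 78.3] ang [ 0.0051 -0.     -0.0018] t 36.95
xyz [ 7.4 -1.2 90.8] ang [ 0.0051 -0.     -0.0018] t 36.95
```

>>> {"api": "move_arm", "payload": {
  "series": [
    {"grip": 0, "xyz": [12, -1.2, 20], "angular": [0.005, 0, -0.002]},
    {"grip": 0, "xyz": [12, -1.2, 45], "angular": [0.005, 0, -0.002]},
    {"grip": 0, "xyz": [12, -1.2, 65], "angular": [0.005, 0, -0.002]},
    {"grip": 0, "xyz": [12, -1.2, 75], "angular": [0.005, 0, -0.002]},
    {"grip": 0, "xyz": [12, -1.2, 78], "angular": [0.005, 0, -0.002]},
    {"grip": 0, "xyz": [12, -1.2, 78], "angular": [0.005, 0, -0.002]},
    {"grip": 0, "xyz": [12, -1.2, 78], "angular": [0.005, 0, -0.002]}
  ]
}}

```text
time_s: 37.65
tcp_pos: [0.4432, 0.0076, 0.1129]
ee_rot: [[-0.999, -0.054, 0.002], [-0.054, 0.999, -0.001], [-0.002, -0.001, -1.0]]
wrist_force: [0.5, 0.0, -0.1]
gripper_width: 0.007
gripper_force: 0.0
```

>>> {"api": "move_arm", "payload": {
  "series": [
    {"grip": 0, "xyz": [-1.2, 0, 2], "angular": [0, 0, 0]},
    {"grip": 0, "xyz": [-2.4, 0, 4], "angular": [0, 0, 0]},
    {"grip": 0, "xyz": [-4, 0, 7], "angular": [0, 0, 0]},
    {"grip": 0, "xyz": [-4, 0, 7], "angular": [0, 0, 0]},
    {"grip": 0, "xyz": [-4, 0, 7], "angular": [0, 0, 0]}
  ]
}}

```text
time_s: 38.15
tcp_pos: [0.4467, 0.0077, 0.105]
ee_rot: [[-0.999, -0.054, -0.0], [-0.054, 0.999, -0.002], [0.0, -0.002, -1.0]]
wrist_force: [-0.7, -1.0, 0.8]
gripper_width: 0.007
gripper_force: 0.0
```

Now press along the arm's normal in small steps.

>>> {"api": "move_arm", "payload": {
  "series": [
    {"grip": 0, "xyz": [-1, 0, 1.7], "angular": [0, 0, 0]},
    {"grip": 0, "xyz": [-2, 0, 3.4], "angular": [0, 0, 0]},
    {"grip": 0, "xyz": [-2, 0, 3.4], "angular": [0, 0, 0]}
  ]
}}

```text
time_s: 38.45
tcp_pos: [0.4487, 0.0078, 0.1015]
ee_rot: [[-0.999, -0.054, -0.0], [-0.054, 0.999, -0.002], [0.0, -0.002, -1.0]]
wrist_force: [0.1, -0.2, 0.5]
gripper_width: 0.005
gripper_force: 0.0
```

>>> {"api": "move_arm", "payload": {
  "series": [
    {"grip": 0, "xyz": [-1, 0, 1.7], "angular": [0, 0, 0]},
    {"grip": 0, "xyz": [-2, 0, 3.4], "angular": [0, 0, 0]},
    {"grip": 0, "xyz": [-2, 0, 3.4], "angular": [0, 0, 0]}
  ]
}}

```text
time_s: 38.75
tcp_pos: [0.4505, 0.0077, 0.0984]
ee_rot: [[-0.999, -0.054, -0.001], [-0.054, 0.999, -0.002], [0.001, -0.002, -1.0]]
wrist_force: [-1.3, -0.7, 4.3]
gripper_width: 0.007
gripper_force: 2.2
```

>>> {"api": "move_arm", "payload": {
  "series": [
    {"grip": 0, "xyz": [-0.4, 0, 0.7], "angular": [0, 0, 0]},
    {"grip": 0, "xyz": [-0.8, 0, 1.4], "angular": [0, 0, 0]},
    {"grip": 0, "xyz": [-0.8, 0, 1.4], "angular": [0, 0, 0]}
  ]
}}

```text
time_s: 39.05
tcp_pos: [0.4511, 0.0077, 0.0973]
ee_rot: [[-0.999, -0.054, -0.001], [-0.054, 0.999, -0.002], [0.001, -0.002, -1.0]]
wrist_force: [-3.5, -0.1, 6.9]
gripper_width: 0.01
gripper_force: 3.3
```

>>> {"api": "move_arm", "payload": {
  "series": [
    {"grip": 0, "xyz": [-0.3, 0, 0.5], "angular": [0, 0, 0]},
    {"grip": 0, "xyz": [-0.5, 0, 0.9], "angular": [0, 0, 0]},
    {"grip": 0, "xyz": [-0.5, 0, 0.9], "angular": [0, 0, 0]}
  ]
}}

```text
time_s: 39.35
tcp_pos: [0.4514, 0.0077, 0.0965]
ee_rot: [[-0.999, -0.054, -0.001], [-0.054, 0.999, -0.002], [0.001, -0.002, -1.0]]
wrist_force: [-3.6, -1.1, 8.0]
gripper_width: 0.003
gripper_force: 3.8
```

Run:
```python
from h import *
f=[]
for k in range(6):
    s=r.sense();f.append(s["wrist_force"]);r.capture("wrist")
f=np.mean(f,0);print(f,f@[-.51,0,.86],s["tcp_pos"])
```

```text
[-3.82198833 -0.83266498  7.66276751] 8.539194103842465 [0.45142242 0.00768901 0.09653429]
```

>>> {"api": "move_arm", "payload": {
  "series": [
    {"grip": 0, "xyz": [-0.3, 0, 0.6], "angular": [0, 0, 0]},
    {"grip": 0, "xyz": [-0.3, 0, 0.6], "angular": [0, 0, 0]},
    {"grip": 0, "xyz": [-0.3, 0, 0.6], "angular": [0, 0, 0]},
    {"grip": 0, "xyz": [-0.3, 0, 0.6], "angular": [0, 0, 0]}
  ]
}}

```text
time_s: 40.05
tcp_pos: [0.4517, 0.0077, 0.096]
ee_rot: [[-0.999, -0.054, -0.001], [-0.054, 0.999, -0.002], [0.001, -0.002, -1.0]]
wrist_force: [-3.7, 0.3, 9.0]
gripper_width: 0.007
gripper_force: 4.0
```

Run:
```python
from h import *
f=[]
for k in range(6):
    s=r.sense();f.append(s["wrist_force"]);r.capture("wrist")
f=np.mean(f,0);print(f,f@[-.51,0,.86],s["tcp_pos"])
```

```text
[-3.76191422 -0.45330185  8.44754575] 9.183465599882693 [0.45167186 0.00766878 0.09596343]
```

>>> {"api": "move_arm", "payload": {
  "series": [
    {"grip": 0, "xyz": [-0.3, 0, 0.6], "angular": [0, 0, 0]},
    {"grip": 0, "xyz": [-0.3, 0, 0.6], "angular": [0, 0, 0]},
    {"grip": 0, "xyz": [-0.3, 0, 0.6], "angular": [0, 0, 0]},
    {"grip": 0, "xyz": [-0.3, 0, 0.6], "angular": [0, 0, 0]}
  ]
}}

```text
time_s: 40.75
tcp_pos: [0.452, 0.0077, 0.0954]
ee_rot: [[-0.999, -0.054, -0.001], [-0.054, 0.999, -0.002], [0.001, -0.002, -1.0]]
wrist_force: [-3.7, -0.9, 8.7]
gripper_width: 0.005
gripper_force: 4.2
```

Run:
```python
from h import *
f=[]
for k in range(6):
    s=r.sense();f.append(s["wrist_force"]);r.capture("wrist")
f=np.mean(f,0);print(f,f@[-.51,0,.86],s["tcp_pos"])
```

```text
[-3.8607659  -0.74178874  8.85306236] 9.582624243411615 [0.4519163  0.00766644 0.09541987]
```

>>> {"api": "move_arm", "payload": {
  "series": [
    {"grip": 0, "xyz": [1, 0, -5], "angular": [0, 0, 0]},
    {"grip": 0, "xyz": [3, 0, -20], "angular": [0, 0, 0]},
    {"grip": 0, "xyz": [5, 0, -50], "angular": [0, 0, 0]},
    {"grip": 0, "xyz": [5, 0, -95], "angular": [0, 0, 0]},
    {"grip": 0, "xyz": [5, 45, -110], "angular": [0, 0, 0]},
    {"grip": 0, "xyz": [5, 95, -110], "angular": [0, 0, 0]},
    {"grip": 0, "xyz": [5, 140, -110], "angular": [0, 0, 0]},
    {"grip": 0, "xyz": [5, 180, -110], "angular": [0, 0, 0]},
    {"grip": 0, "xyz": [5, 200, -110], "angular": [0, 0, 0]},
    {"grip": 0, "xyz": [5, 200, -110], "angular": [0, 0, 0]}
  ]
}}

```text
time_s: 42.05
tcp_pos: [0.437, 0.2104, 0.2045]
ee_rot: [[-0.998, -0.058, 0.001], [-0.058, 0.998, -0.0], [-0.001, -0.001, -1.0]]
wrist_force: [-0.4, 0.3, -0.5]
gripper_width: 0.006
gripper_force: 0.0
```

Run:
```python
from h import *
a=r.capture("scene");b=r.capture("top");S,T=P(a),P(b)
i=save(0,a["img"],215,160,110,110,5);j=save(0,b["img"],285,195,50,110,5)
cv2.imwrite("pics/z1.png",np.hstack([i,j]))
F=Ro.from_euler("z",3,degrees=True).as_matrix()
for d in(22,25,28,31):
    t=np.radians(d);X=M+F@np.array([-.15*np.cos(t),.036,-.15*np.sin(t)])
    print(d,((proj(S,X)-[215,160])*5).round(0),((proj(T,X)-[285,195])*5).round(0)+[550,0])
X=M+F@np.array([0,.036,0]);print(((proj(S,X)-[215,160])*5).round(0),((proj(T,X)-[285,195])*5).round(0)+[550,0])
```

```text
22 [178. 253.] [719. 578.]
25 [186. 266.] [719. 569.]
28 [195. 278.] [719. 559.]
31 [204. 291.] [718. 549.]
[462. 292.] [689. 244.]
```

View pics/z1.png

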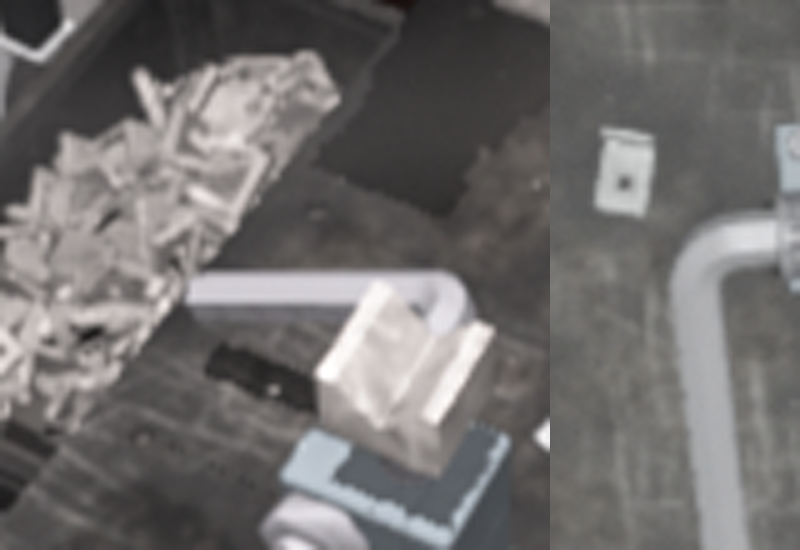

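Run:
```python
from station import r
print(r.finish_job())
```

```text
the job is handed in; nothing more can be done
None
```

The job is handed in at about 42 s: the key's short end is on the socket bottom, about 24 mm in. The screw came up solid at about 9.6 N with no sign of the key twisting over the flats, the key is left in the screw and the arm is clear. The verdict wasn't shown, so the screw's final angle is my estimate from the last picture (key arm at about 30 degrees, less play) rather than a confirmed reading, and I didn't measure the loose things again at the end.

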